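# Set the height stop and load the resistor fixture

### The job

Get the soldering fixture ready: lay the steel setting block flat on the base plate with its low end under the stop screw, pull the driver out of its stand and turn the slotted screw down with it until the sprung brass nose just drags on the block, no tighter. Then draw the block out and put it back on its cork pad, put the driver back upright in its stand, lay every white tube resistor in a V-groove of its own, well seated, and swing the keeper strap fully over them. Leave the reel, the jar and the circuit board alone.

Things in the scene. Friction and masses are not known exactly. Their poses are not given: they have to be found in the camera images.
- fixture: The fixed aluminium base plate (top 8 mm above the bench, 180 x 380 mm). Origin on the bench; z up. In its frame the plate spans x -75..105, y -195..185 mm. The dark steel stop arm stands at y = +130: a column at x 62..98, and from it an arm 34 mm wide reaching to x = 16, underside 45 mm and top 61 mm above the bench, open from -x and from both sides. The V-nest is round x = -30, y = -90. The strap's 18 mm pivot post is at x = -30, y = 12.
- anvil (a point): Point on the plate's top right under the stop screw's axis, 8 mm above the bench; axes as the fixture's.
- stop_screw (a joint): Angle of the vertical stop screw (rad): 0 is fully raised, grows clockwise seen from above, to 8.3 at most. It lowers the screw, its head and its nose by 1.273 mm per rad (8 mm per turn). Stays where it is left (friction 0.05 N m). With the nose free, the nose tip is 30.5 mm above the plate at 0, so it meets the 24 mm block at 5.1 rad; 'just drags' is the nose pushed in by 0.3 to 2.6 mm, best about 1.4 mm, i.e. about 6.2 rad.
- screw_slot (a point): Centre of the floor of the slot in the screw's head (head 26 mm across). The straight slot runs along this point's x, is 6 mm wide, 22 mm long, 7 mm deep and open at both ends and on top. The floor is 77.5 mm above the bench with the screw fully raised and sinks with it.
- stop_nose (a joint): How far the screw's sprung brass nose (8 mm across) is pushed up into the screw (m): 0 free, 0.005 at most; spring 0.8 N per mm.
- nose_tip (a point): Lowest point of the nose, axes as the fixture's.
- block: Loose steel setting block, 0.3 kg, 28 mm wide. Origin at the middle of the underside of its low end; x points away from its grip. Low gauge end: x -20..20 mm, 24 mm high. Taller grip end: x -56..-20 mm, 44 mm high. Goes in from the fixture's -x side with its x along the fixture's x, origin at the anvil; the grip then stays clear of the arm.
- pad: Fixed cork pad where the block lives, 110 x 60 mm, 4 mm thick; origin at its underside. The block rests lengthwise on it, its origin about 16 mm to +x of the pad's.
- stand: Fixed tool stand: foot 75 x 75 mm, upright tube 34 mm outside, 22 mm inside, rim 85 mm above the bench, wrapped in a coil spring; origin on the bench under the tube's axis. The driver hangs in it by its collar.
- driver: Loose flat-blade driver, 169 mm long, 0.09 kg. Origin at the blade's end, z up through the handle. Blade 14 mm wide (along x), 3 mm thick (along y), 14 mm long; shank 8 mm across; collar 34 mm across from z = 75 to 81 mm; square handle 20 x 20 mm (faces square to x and y) from z = 81 to 169 mm. In the stand the blade's end is 10 mm above the bench.
- tube1: Loose white ceramic tube resistor, 18 mm across, 72 mm long along x, with a 6 mm long, 19 mm square steel cap at each end; 0.06 kg. Origin at its centre, 9.5 mm above the bench when lying there. There are two or three of these; one may be absent.
- tube2: Loose white ceramic tube resistor, 18 mm across, 72 mm long along x, with a 6 mm long, 19 mm square steel cap at each end; 0.06 kg. Origin at its centre, 9.5 mm above the bench when lying there. There are two or three of these; one may be absent.
- tube3: Loose white ceramic tube resistor, 18 mm across, 72 mm long along x, with a 6 mm long, 19 mm square steel cap at each end; 0.06 kg. Origin at its centre, 9.5 mm above the bench when lying there. There are two or three of these; one may be absent.
- groove1 (a point): Centre of a tube seated in this V-groove, 40 mm above the bench. The grooves run along the fixture's x, 48 mm apart, each two steel V-plates 9 mm thick at x = +-20.5 mm, so that fingers can go down between them; V arms up to 15 mm either side, nothing but the plate (32 mm below) between.
- groove2 (a point): Centre of a tube seated in this V-groove, 40 mm above the bench. The grooves run along the fixture's x, 48 mm apart, each two steel V-plates 9 mm thick at x = +-20.5 mm, so that fingers can go down between them; V arms up to 15 mm either side, nothing but the plate (32 mm below) between.
- groove3 (a point): Centre of a tube seated in this V-groove, 40 mm above the bench. The grooves run along the fixture's x, 48 mm apart, each two steel V-plates 9 mm thick at x = +-20.5 mm, so that fingers can go down between them; V arms up to 15 mm either side, nothing but the plate (32 mm below) between.
- strap (a joint): Swing of the flat steel keeper strap about its upright pivot (rad): 0 is closed, square across all grooves; grows as it swings open, anticlockwise from above, to 2.0. Stays where it is left. Its underside is 53 mm above the bench, 16 mm wide.
- strap_knob (a point): On the axis of the strap's upright knob, 178 mm from the pivot; knob 16 mm across, from 58 to 88 mm above the bench; this point is 73 mm above the bench.
- strap_hinge (a point): The strap's pivot axis, 53 mm above the bench.
- reel: Bystander: metal reel, 60 mm across, 40 mm high.
- flux_jar: Bystander: amber jar, 44 mm across, 55 mm high.
- board: Bystander: green circuit board, 90 x 130 mm.
There are look-alikes about, which are no part of the job. What is shaped like the tube3 but red is not meant.

How it is judged (in metres and radians):
On the way, in this order (a step that is already met when the one before it is completed fails the run):
1. the setting block lies flat on the plate with its low end under the stop screw, which still clears it (horizontal distance between block and anvil below 0.012 m and z of block in the frame of anvil below 0.003 m and angle between block's own z axis and vertical below 0.05 rad and value of joint stop_nose below 0.0003 m), for 0.2 s.
2. with the driver's blade in the slot, the screw is down until its nose drags on the block (nose pushed in 0.3 to 2.6 mm) (distance between driver and screw_slot below 0.01 m and angle between driver's own z axis and vertical below 0.15 rad and horizontal distance between block and anvil below 0.012 m and z of block in the frame of anvil below 0.003 m and angle between block's own z axis and vertical below 0.05 rad and value of joint stop_nose between 0.0003 and 0.0026 m), for 0.2 s.
3. the block is drawn out from under the screw, which keeps its setting (horizontal distance between block and anvil above 0.04 m and z of nose_tip in the frame of anvil between 0.0214 and 0.0238 m), for 0.2 s.
At the end, for the whole second after the job is handed in: Free nose tip 21.4 to 23.8 mm above the plate; block flat on its pad, origins within 35 mm; driver upright, collar down in its stand; every tube present seated in a groove (3 mm across and in height, 9 mm along, 0.1 rad); strap within 0.1 rad of closed; all at rest (z of nose_tip in the frame of anvil between 0.0214 and 0.0238 m and horizontal distance between block and pad below 0.035 m and height (world z) of block below 0.007 m and angle between block's own z axis and vertical below 0.05 rad and linear speed of each of block, tube1, tube2, tube3 below 0.02 m/s and x of driver in the frame of stand between -0.009 and 0.009 m and y of driver in the frame of stand between -0.009 and 0.009 m and height (world z) of driver below 0.015 m and angle between driver's own z axis and vertical below 0.1 rad and ((x of tube1 in the frame of groove1 between -0.009 and 0.009 m and y of tube1 in the frame of groove1 between -0.003 and 0.003 m and z of tube1 in the frame of groove1 between -0.003 and 0.003 m and angle between the x axis of tube1 and the x axis of groove1, either way round below 0.1 rad) or (x of tube1 in the frame of groove2 between -0.009 and 0.009 m and y of tube1 in the frame of groove2 between -0.003 and 0.003 m and z of tube1 in the frame of groove2 between -0.003 and 0.003 m and angle between the x axis of tube1 and the x axis of groove2, either way round below 0.1 rad) or (x of tube1 in the frame of groove3 between -0.009 and 0.009 m and y of tube1 in the frame of groove3 between -0.003 and 0.003 m and z of tube1 in the frame of groove3 between -0.003 and 0.003 m and angle between the x axis of tube1 and the x axis of groove3, either way round below 0.1 rad)) and ((x of tube2 in the frame of groove1 between -0.009 and 0.009 m and y of tube2 in the frame of groove1 between -0.003 and 0.003 m and z of tube2 in the frame of groove1 between -0.003 and 0.003 m and angle between the x axis of tube2 and the x axis of groove1, either way round below 0.1 rad) or (x of tube2 in the frame of groove2 between -0.009 and 0.009 m and y of tube2 in the frame of groove2 between -0.003 and 0.003 m and z of tube2 in the frame of groove2 between -0.003 and 0.003 m and angle between the x axis of tube2 and the x axis of groove2, either way round below 0.1 rad) or (x of tube2 in the frame of groove3 between -0.009 and 0.009 m and y of tube2 in the frame of groove3 between -0.003 and 0.003 m and z of tube2 in the frame of groove3 between -0.003 and 0.003 m and angle between the x axis of tube2 and the x axis of groove3, either way round below 0.1 rad)) and ((x of tube3 in the frame of groove1 between -0.009 and 0.009 m and y of tube3 in the frame of groove1 between -0.003 and 0.003 m and z of tube3 in the frame of groove1 between -0.003 and 0.003 m and angle between the x axis of tube3 and the x axis of groove1, either way round below 0.1 rad) or (x of tube3 in the frame of groove2 between -0.009 and 0.009 m and y of tube3 in the frame of groove2 between -0.003 and 0.003 m and z of tube3 in the frame of groove2 between -0.003 and 0.003 m and angle between the x axis of tube3 and the x axis of groove2, either way round below 0.1 rad) or (x of tube3 in the frame of groove3 between -0.009 and 0.009 m and y of tube3 in the frame of groove3 between -0.003 and 0.003 m and z of tube3 in the frame of groove3 between -0.003 and 0.003 m and angle between the x axis of tube3 and the x axis of groove3, either way round below 0.1 rad)) and value of joint strap below 0.1 rad); the robot touches nothing.
It fails at once if the reel is disturbed (moved more than 30 mm) (distance of reel from where it was at the start of the episode above 0.03 m).
It fails at once if the jar is disturbed (moved more than 30 mm) (distance of flux_jar from where it was at the start of the episode above 0.03 m).
It fails at once if the circuit board is disturbed (moved more than 30 mm) (distance of board from where it was at the start of the episode above 0.03 m).
Of tube1, tube2, tube3 only 2 to 3 are there at a start; the rules pass over those that are not, and their reading is None.
At some moment in a run one of tube1, tube2, tube3 may be knocked a few centimetres aside while the robot is not near it.
It also fails if it takes over 210 s, if anything falls off the work surface, if the arm or the gripper's body presses on something with over 40 N, if the wrist force passes 120 N, or if a joint passes its speed limit or range.

### The arm

A 6-joint arm with a two-finger parallel gripper is mounted at the origin on the work surface. World frame = base frame: x ahead of the robot, y to its left, z up, the work surface at z = 0. Lengths are in mm, angles in degrees, forces in N, time in s.
With the tool pointing down it reaches from about 250 to 775 mm from the base axis. Payload 4 kg.
Tool frame: the origin (TCP) lies midway between the tips of the shut fingers; the grasp point (between the pads) lies 19 mm behind it (ctrl.hold_point_z is the distance from the TCP to the grasp point, in mm); z points along the fingers, x is the direction in which the jaws open and shut, and the axes are right-handed (so a half turn about z gives the same grasp; the last joint's range is limited). The gripper opens to 94 mm and grips with 3 to 60 N. Pads are 16 mm wide; open, the fingers measure 119 mm over their backs; the gripper's body (75 mm by 177 mm) begins 78 mm behind the grasp point.
Start: joints at [60.384, 4.996, 78.535, -0, 96.463, -5.907], TCP at [221.162, 503.595, 205.506] pointing down, gripper open.
Joint ranges: [-177.83, 177.83], [-43.37, 116.18], [15.69, 146.23], [-61.86, 241.86], [9.47, 152.12], [-147.06, 147.06]. Speed limits (degrees/s): [159.86, 159.86, 180, 180, 180, 180].

### API

Orientations are given as [roll, pitch, yaw] about the fixed x, y, z axes, in that order (R = Rz(yaw) Ry(pitch) Rx(roll)).
In Python, from station import ctrl gives the robot as it stands. The module is installed in compiled form; this text tells all that it offers.
- The arm moves only by the shell command python3 -m crank 'ROWS'. ROWS is JSON, a list of rows, each a list of 3 entries, a list of its own where there are three numbers: the shift along the tool's x, y, z in cm, then the turn about the tool's z in degrees, then the opening, from -1 (shut) to 1 (fully open). In form: [[[dx, dy, dz], spin, hand], ...]. A call has 1 to 12 rows; each row shifts and turns the commanded pose from where the row before left it, along the tool's axes as they then stand; what a row does not reach is not made up. A row lasts 1/12 s, in which the tool goes at most 41.7 mm and 7.16 degrees, less where a joint would pass 70% of its speed; a pose out of reach is approached as far as the arm can. A call is refused whole if a number of a shift passes 4.17 or a number of a turn 7.16, either way. A call with a gripper value outside its range is refused whole. The fingers move at their own pace and stop on an object; the grip force is fixed at half the most. Time passes only in rows, so rows that do not move let the fingers close. It gives the time, the measured TCP pose, the force and the opening at its end, in the units of the state.
- ctrl.observe(): the state, without advancing time (a new reading comes with each control period).
- ctrl.read_camera(name): name is "scene" or "top" or "wrist"; returns the picture (480x640x3 uint8, red, green, blue); there is no depth.
- ctrl.camera_info(name): a dict with "intrinsics" (3x3 intrinsics, pixels), "k1" (the pictures are not rectified: a ray, as slopes to the right and down, at radius r is drawn at 1 + k1 r^2 times it, then the intrinsics apply), "world_from_camera" (4x4, takes a point from camera to world coordinates). Camera axes: x right, y down, z forward; pixel columns grow to the right and rows downward; lengths in mm; the calibration is good to about 2 mm. A picture is of the moment at which its call begins: read the wrist's pose just before it. camera_info takes no time and is no camera call; for the wrist camera it gives the pose at the moment of the call.
- ctrl.sign_off(): hands the job in, once; it reports no verdict.
The state is a dict: "clock": time; "joint_positions": joint angles; "qd": joint speeds; "effort": joint torques, N m; "tcp_pos": TCP position; "eef_rot": TCP orientation; "wrist_force": force on the tool from outside, world axes, zero at the start; "ft_torque": the same for the moment, N m; "opening": opening from 0.0 (shut) to 1.0 (fully open).
Only numpy, scipy, OpenCV 4.12 (cv2) and the standard library are available. Lean on these libraries where they do the work, as an engineer would, in place of code of your own. Each camera call takes 0.05 s, during which the arm holds its last target. There are 200 camera calls.

## Working session

There is one attempt and no reset: what is moved stays moved. The work goes in short steps, Python scripts to look and compute and a shell command to move; the robot and the scene stay as the last step left them, time stands still between calls to the robot, and variables do not carry over. Pictures are saved under pics/ and viewed, about 12 in all and at most 16, crops included, and the job is handed in when it is done.

```bash
mkdir -p pics; ls
cat > h.py <<'E'
import numpy as np, cv2
from station import ctrl
def grab(name):
    info=ctrl.camera_info(name); im=ctrl.read_camera(name); return im,info
def ray(info,u,v):
    K=np.array(info["intrinsics"]);T=np.array(info["world_from_camera"]);k1=info["k1"]
    d=np.array([(u-K[0,2])/K[0,0],(v-K[1,2])/K[1,1]]);s=d.copy()
    for _ in range(20): s=d/(1+k1*(s@s))
    return T[:3,3],T[:3,:3]@np.array([s[0],s[1],1])
def onz(info,u,v,z):
    o,d=ray(info,u,v); return o+d*(z-o[2])/d[2]
def proj(info,p):
    K=np.array(info["intrinsics"]);T=np.array(info["world_from_camera"])
    c=T[:3,:3].T@(np.array(p,float)-T[:3,3]);s=c[:2]/c[2];s=s*(1+info["k1"]*(s@s))
    return K[0,0]*s[0]+K[0,2],K[1,1]*s[1]+K[1,2]
def save(im,n): cv2.imwrite('pics/'+n,cv2.cvtColor(im,cv2.COLOR_RGB2BGR))
E
python3 - <<'E'
from h import *
print(ctrl.observe())
for n in("top","scene"):
    im,i=grab(n);save(im,n+'0.png');np.save(n+'0.npy',im);print(n,i)
E
```

```text
pics
{'clock': 0.0, 'joint_positions': array([ 6.03844056e+01,  5.03919203e+00,  7.86239043e+01,  2.89793220e-04,
        9.64637294e+01, -5.90782724e+00]), 'qd': array([-0.05859966, -0.02026381,  0.04321223,  0.06414574, -0.01948715,
        0.04037959]), 'effort': array([-1.22905461e-03, -3.40188360e+01, -3.02423465e+01,  7.17048487e-02,
        3.30384099e-02, -1.55860071e-04]), 'tcp_pos': array([220.87293374, 503.0974773 , 204.31084562]), 'eef_rot': array([-1.79986660e+02,  1.26122421e-01,  6.62922799e+01]), 'wrist_force': array([0.3720838 , 0.11189876, 0.20750819]), 'ft_torque': array([ 0.01757505, -0.02307785, -0.05832089]), 'opening': 0.9971448350231412}
top {'intrinsics': array([[521.70371421,   0.        , 327.38314245],
       [  0.        , 521.70371421, 236.77948711],
       [  0.        ,   0.        ,   1.        ]]), 'k1': -0.02188420159382827, 'world_from_camera': array([[-2.20541676e-02, -9.86672732e-01,  1.61215799e-01,
         4.15277053e+02],
       [-9.99678043e-01,  2.37875630e-02,  8.82960964e-03,
        -7.72206980e+01],
       [-1.25468660e-02, -1.60969165e-01, -9.86879681e-01,
         1.32673462e+03],
       [ 0.00000000e+00,  0.00000000e+00,  0.00000000e+00,
         1.00000000e+00]])}
scene {'intrinsics': array([[592.40912793,   0.        , 321.42374483],
       [  0.        , 592.40912793, 246.26146041],
       [  0.        ,   0.        ,   1.        ]]), 'k1': -0.0023665319964649937, 'world_from_camera': array([[ 6.15282478e-01,  4.46777589e-01, -6.49474602e-01,
         1.42964999e+03],
       [ 7.88188882e-01, -3.34418466e-01,  5.16645503e-01,
        -7.43585300e+02],
       [ 1.36293321e-02, -8.29791586e-01, -5.57906951e-01,
         7.95438624e+02],
       [ 0.00000000e+00,  0.00000000e+00,  0.00000000e+00,
         1.00000000e+00]])}
```

View pics/top0.png

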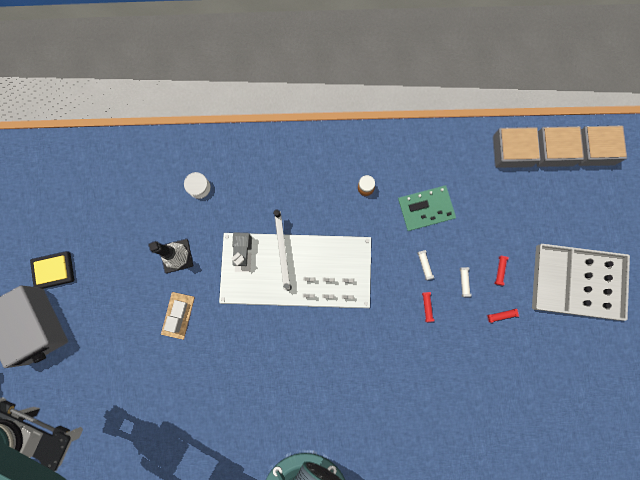

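View pics/scene0.png

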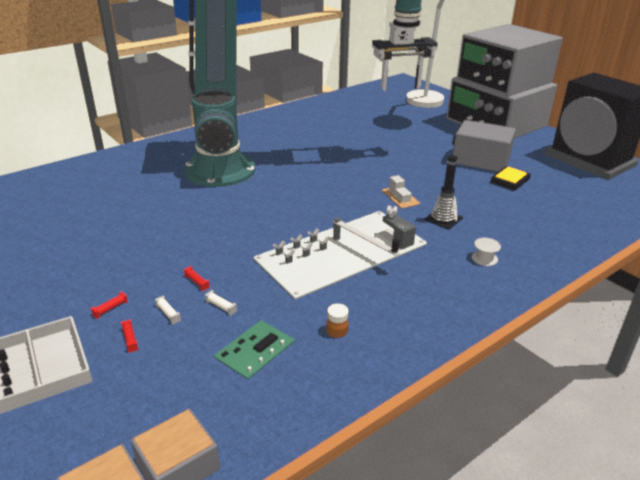

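The top view shows the plate at (220–370, 234–306), block on pad at (177,315), driver and stand at (172,253), white tubes at (426,265) and (465,282), and the strap open from its pivot at (287,287) to the knob at (277,213). Next I measure these.

Run:
```python
from h import *
im=np.load('top0.npy');i=ctrl.camera_info('top')
hsv=cv2.cvtColor(im,cv2.COLOR_RGB2HSV)
def comps(m,zs,name,roi,amin=40):
    x0,y0,x1,y1=roi;mm=np.zeros_like(m);mm[y0:y1,x0:x1]=m[y0:y1,x0:x1]
    for c in cv2.findContours(mm,cv2.RETR_EXTERNAL,cv2.CHAIN_APPROX_NONE)[0]:
        if cv2.contourArea(c)<amin: continue
        r=cv2.minAreaRect(c);b=cv2.boxPoints(r)
        w=np.array([onz(i,*p,zs)[:2] for p in b])
        e1=w[1]-w[0];e2=w[2]-w[1];L=e1 if np.hypot(*e1)>np.hypot(*e2) else e2
        print(name,np.round(r[0],1),'ctr',np.round(w.mean(0),1),'dims',np.round([np.hypot(*e1),np.hypot(*e2)],1),'yaw',round(np.degrees(np.arctan2(L[1],L[0]))%180,1))
white=((hsv[...,1]<60)&(hsv[...,2]>140)).astype(np.uint8)
comps(white,8,'plate',(210,225,380,315),2000)
comps(white,9,'tube',(405,240,482,305))
comps(white,30,'blk',(160,290,198,340),20)
cork=((hsv[...,0]<25)&(hsv[...,1]>70)&(hsv[...,2]>90)).astype(np.uint8)
comps(cork,4,'pad',(155,285,205,345))
for n,u,v,z in(('pivot',287,287,60),('knob',277,213,88),('stand',176,256,40),('drvtop',155,247,179),('screw',239,260,85)): print(n,np.round(onz(i,u,v,z)[:2]))
a=cv2.resize(im[225:345,140:300],None,fx=5,fy=5,interpolation=cv2.INTER_CUBIC);save(a,'top0c.png')
```

```text
plate [295.2 265.5] ctr [559.9  18.6] dims [205.2 387.5] yaw 86.7
tube [465.3 281.5] ctr [ 508.2 -410.5] dims [23.8 74.2] yaw 0.7
tube [425.3 264.5] ctr [ 553.7 -312. ] dims [22.6 74.3] yaw 13.2
blk [174.3 315.9] ctr [438.2 317.2] dims [80.5 33.5] yaw 157.1
pad [177.4 315.2] ctr [440.3 317.1] dims [110.1  60.1] yaw 167.1
pivot [501.  35.]
knob [679.  55.]
stand [586. 313.]
drvtop [589. 319.]
screw [567. 147.]
```

View pics/top0c.png

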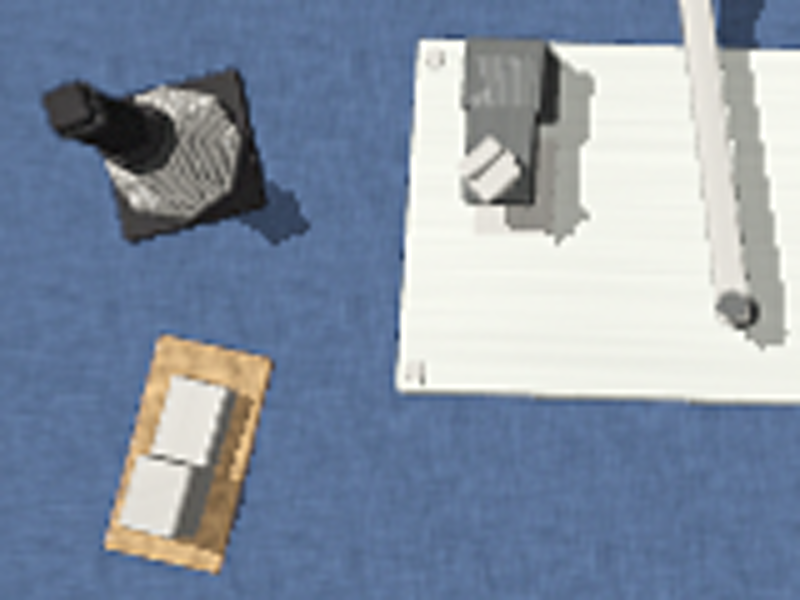

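```bash
cat >> h.py <<'E'
def go(x,y,z,yaw=None):
    s=ctrl.observe();p=s['tcp_pos'];y0=s['eef_rot'][2]
    yaw=y0 if yaw is None else yaw
    spin=-((yaw-y0+180)%360-180);a=np.radians(yaw);d=np.array([x,y,z])-p
    t=np.array([d@[np.cos(a),np.sin(a),0],d@[np.sin(a),-np.cos(a),0],-d[2]])/10
    print('now',np.round(p,1),np.round(s['eef_rot'],1),'j',np.round(s['joint_positions'],0),'F',np.round(s['wrist_force'],1),'op',round(s['opening'],3),'t',round(s['clock'],1))
    print('spin first',round(spin,1),'then shift cm',np.round(t,2))
E
python3 -c "
from h import *
go(385,330,220,77)"
```

```text
now [220.9 503.2 204.4] [-1.80e+02  1.00e-01  6.63e+01] j [60.  5. 79. -0. 96. -6.] F [-1.1 -0.7  0.1] op 0.999 t 0.1
spin first -10.7 then shift cm [-13.18  19.88  -1.56]
```

```bash
python3 -m crank '[[[0,0,0],-5.4,1],[[0,0,0],-5.3,1],[[-1.65,2.48,-0.2],0,1],[[-1.65,2.48,-0.2],0,1],[[-1.65,2.48,-0.2],0,1],[[-1.65,2.48,-0.2],0,1],[[-1.65,2.48,-0.2],0,1],[[-1.65,2.48,-0.2],0,1],[[-1.65,2.48,-0.2],0,1],[[-1.65,2.48,-0.2],0,1],[[0,0,0],0,1],[[0,0,0],0,1]]'
python3 - <<'E'
from h import *
print(ctrl.observe()['tcp_pos'],ctrl.observe()['eef_rot'])
im,i=grab('wrist');save(im,'w1.png');np.save('w1.npy',im);print(i)
E
```

```text
clock: 1.1
tcp_pos: [385.3, 329.4, 221.0]
eef_rot: [-179.9, 0.0, 76.8]
wrist_force: [-0.2, 0.4, -0.1]
opening: 1.0
[385.32079231 329.35295378 221.01720002] [-1.79945423e+02  2.08680647e-02  7.68155277e+01]
{'intrinsics': array([[368.06206337,   0.        , 324.1440087 ],
       [  0.        , 368.06206337, 238.13522882],
       [  0.        ,   0.        ,   1.        ]]), 'k1': -0.00561504449188397, 'world_from_camera': array([[ 2.27477116e-01,  9.44278908e-01,  2.37889691e-01,
         3.16719174e+02],
       [ 9.73783316e-01, -2.20468705e-01, -5.60321563e-02,
         3.45492396e+02],
       [-4.62751204e-04,  2.44399045e-01, -9.69674632e-01,
         4.00366972e+02],
       [ 0.00000000e+00,  0.00000000e+00,  0.00000000e+00,
         1.00000000e+00]])}
```

View pics/w1.png

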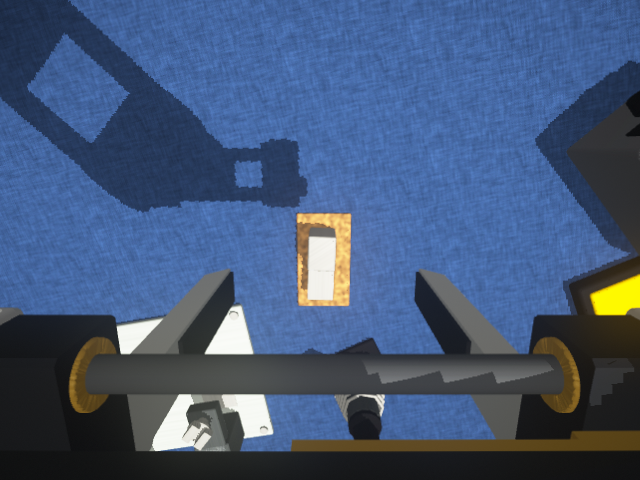

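The wrist view shows the block on its pad at (321,265), nearly in line with the jaws, and the screw head at (198,435). I'll measure the block from this picture.

Run:
```python
from h import *
im=np.load('w1.npy');i=ctrl.camera_info('wrist')
hsv=cv2.cvtColor(im,cv2.COLOR_RGB2HSV)
m=((hsv[...,1]<40)&(hsv[...,2]>190)).astype(np.uint8);m[:, :290]=0;m[:,360:]=0;m[:225]=0;m[310:]=0
ys,xs=np.nonzero(m)
# rows profile
for v in range(228,306,6):
    r=np.nonzero(m[v])[0]
    if len(r):
        for z in((48,) if v<270 else (28,)):
            a=onz(i,r[0]-.5,v,z);b=onz(i,r[-1]+.5,v,z);print(v,r[0],r[-1],z,np.round((a+b)[:2]/2,1),'w',round(np.hypot(*(a-b)[:2]),1))
vs=ys;print('v',vs.min(),vs.max(),'grip top back',np.round(onz(i,321,vs.min(),48)[:2],1),'low front',np.round(onz(i,321,vs.max()+1,28)[:2],1))
g=cv2.cvtColor(im,cv2.COLOR_RGB2GRAY)[225:305,321];print(list(g))
cork=((hsv[...,0]<25)&(hsv[...,1]>70)&(hsv[...,2]>90)).astype(np.uint8);cork[:200]=0;cork[315:]=0;cork[:,:285]=0;cork[:,360:]=0
c=max(cv2.findContours(cork,cv2.RETR_EXTERNAL,cv2.CHAIN_APPROX_NONE)[0],key=cv2.contourArea)
w=np.array([onz(i,*p,4)[:2] for p in cv2.boxPoints(cv2.minAreaRect(c))]);print('pad',w.mean(0),w)
```

```text
240 309 335 48 [403.8 323.5] w 26.7
246 309 335 48 [409.8 322.1] w 26.8
252 309 335 48 [415.8 320.7] w 26.9
258 308 334 48 [421.7 318.3] w 27.0
264 308 334 48 [427.8 316.8] w 27.1
270 308 333 28 [440.6 313.1] w 27.7
276 308 333 28 [447.2 311.6] w 27.8
282 308 333 28 [453.8 310. ] w 28.0
288 308 332 28 [460.4 307.9] w 27.0
294 308 332 28 [467.2 306.4] w 27.1
v 237 299 grip top back [400.6 323.2] low front [474.2 305.8]
[np.uint8(115), np.uint8(115), np.uint8(112), np.uint8(102), np.uint8(102), np.uint8(102), np.uint8(103), np.uint8(103), np.uint8(104), np.uint8(103), np.uint8(103), np.uint8(136), np.uint8(207), np.uint8(239), np.uint8(244), np.uint8(243), np.uint8(243), np.uint8(244), np.uint8(243), np.uint8(241), np.uint8(240), np.uint8(242), np.uint8(243), np.uint8(242), np.uint8(240), np.uint8(242), np.uint8(243), np.uint8(243), np.uint8(243), np.uint8(243), np.uint8(241), np.uint8(240), np.uint8(241), np.uint8(240), np.uint8(240), np.uint8(240), np.uint8(241), np.uint8(241), np.uint8(240), np.uint8(240), np.uint8(241), np.uint8(241), np.uint8(240), np.uint8(241), np.uint8(240), np.uint8(235), np.uint8(237), np.uint8(242), np.uint8(242), np.uint8(242), np.uint8(242), np.uint8(242), np.uint8(242), np.uint8(241), np.uint8(241), np.uint8(242), np.uint8(242), np.uint8(241), np.uint8(241), np.uint8(241), np.uint8(241), np.uint8(241), np.uint8(240), np.uint8(240), np.uint8(240), np.uint8(240), np.uint8(240), np.uint8(240), np.uint8(240), np.uint8(240), np.uint8(240), np.uint8(239), np.uint8(239), np.uint8(241), np.uint8(232), np.uint8(197), np.uint8(200), np.uint8(194), np.uint8(185), np.uint8(183)]
pad [438.33315081 316.89231266] [[378.93291414 300.97688963]
 [391.98752972 357.35006081]
 [498.16214792 334.67216613]
 [484.25001147 274.57013407]]
```

```bash
python3 -c "
from h import *
go(418,319.5,11,74.9)"
```

```text
now [384.6 330.1 221. ] [-179.9    0.    76.9] j [ 34.  -1.  83.   0.  98. -43.] F [-0.5  0.   0.8] op 0.999 t 1.1
spin first 2.0 then shift cm [-0.16  3.5  21.  ]
```

```bash
python3 -m crank '[[[0,0,0],2,1],[[-0.06,1.7,1],0,1],[[-0.1,1.8,2],0,1],[[0,0,3],0,1],[[0,0,3],0,1],[[0,0,3],0,1],[[0,0,3],0,1],[[0,0,3],0,1],[[0,0,2.5],0,1],[[0,0,0.5],0,1],[[0,0,0],0,1]]' && python3 -m crank '[[[0,0,0],0,-1],[[0,0,0],0,-1],[[0,0,0],0,-1],[[0,0,0],0,-1],[[0,0,0],0,-1],[[0,0,0],0,-1],[[0,0,0],0,-1],[[0,0,0],0,-1],[[0,0,0],0,-1],[[0,0,0],0,-1],[[0,0,0],0,-1],[[0,0,0],0,-1]]'
```

```text
clock: 2.07
tcp_pos: [415.5, 319.7, 9.1]
eef_rot: [-179.8, 0.2, 75.1]
wrist_force: [-0.2, 0.1, 1.2]
opening: 0.998
clock: 3.07
tcp_pos: [418.0, 319.4, 11.4]
eef_rot: [-180.0, 0.0, 75.0]
wrist_force: [-0.7, -1.8, 0.3]
opening: 0.293
```

```bash
python3 -m crank '[[[0,0,-2],0,-1],[[0,0,-3],0,-1],[[0,0,-3],0,-1],[[0,0,-3],0,-1],[[0,0,-3],0,-1],[[0,0,0],-6,-1],[[0,0,0],-6,-1],[[0,0,0],0,-1]]'; python3 -c "
from h import *
go(400,120,180,86.7)"
```

```text
clock: 3.73
tcp_pos: [418.0, 319.7, 151.3]
eef_rot: [-180.0, -0.0, 87.1]
wrist_force: [-0.7, -0.7, -3.2]
opening: 0.293
now [418.  319.7 151.3] [-180.    -0.    87.1] j [ 31.   3.  87.   0.  90. -56.] F [-0.7 -0.7 -3.2] op 0.293 t 3.7
spin first 0.4 then shift cm [-20.04  -0.64  -2.87]
```

```bash
python3 -m crank '[[[-2,-0.06,-0.3],0,-1],[[-2.5,-0.1,-0.4],0,-1],[[-2.5,-0.1,-0.4],0,-1],[[-2.5,-0.1,-0.4],0,-1],[[-2.5,-0.1,-0.4],0,-1],[[-2.5,-0.1,-0.4],0,-1],[[-2.5,-0.1,-0.4],0,-1],[[-2,-0.1,-0.4],0,-1],[[-1,0,0],0,-1],[[0,0,0],0,-1],[[0,0,0],0,-1]]'
python3 - <<'E'
from h import *
import pickle
i=ctrl.camera_info('wrist');print(ctrl.observe()['tcp_pos']);im=ctrl.read_camera('wrist');save(im,'w2.png');pickle.dump((im,i),open('w2.pkl','wb'))
E
```

```text
clock: 4.65
tcp_pos: [399.8, 120.6, 181.7]
eef_rot: [-179.9, -0.1, 86.9]
wrist_force: [0.6, -0.7, -3.4]
opening: 0.3
[399.77704586 120.6393123  181.66032949]
```

View pics/w2.png

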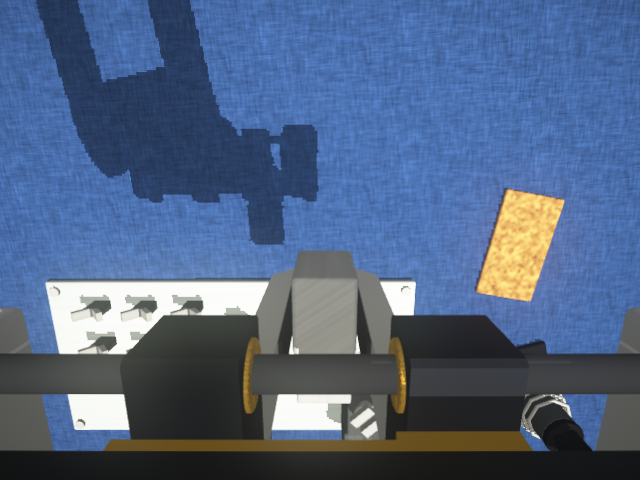

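The wrist view shows the plate's near corners at about (48,280) and (414,280), the far left corner at (78,430), and the held block at (325,300). I'll get the fixture pose from the near edge and corners.

Run:
```python
from h import *
import pickle
im,i=pickle.load(open('w2.pkl','rb'))
hsv=cv2.cvtColor(im,cv2.COLOR_RGB2HSV);m=((hsv[...,1]<50)&(hsv[...,2]>150)).astype(np.uint8)
def edge(f,pts):  # fit lines in world
    w=np.array([onz(i,u,v,8)[:2] for u,v in pts]);c=np.median(w,0)
    l=cv2.fitLine(w.astype(np.float32),cv2.DIST_HUBER,0,.01,.01).ravel();return l
near=[(u,np.nonzero(m[250:330,u])[0][0]+250-.5) for u in list(range(65,240,5))+list(range(392,408,2))]
left=[(np.nonzero(m[v,30:150])[0][0]+30-.5,v) for v in range(290,420,5)]
right=[(np.nonzero(m[v,380:440])[0][-1]+380+.5,v) for v in range(285,313,3)]
ls=[edge(0,p) for p in(near,left,right)]
def inter(a,b):
    t=np.linalg.solve(np.array([[a[0],-b[0]],[a[1],-b[1]]]),b[2:]-a[2:]);return a[2:]+a[:2]*t[0]
A=inter(ls[0],ls[1]);B=inter(ls[0],ls[2]);d=B-A
yaw=np.degrees(np.arctan2(d[1],d[0]))-90
print('A',A,'B',B,np.hypot(*d),'fix yaw',yaw,'left edge dir',np.degrees(np.arctan2(ls[1][1],ls[1][0])))
c,s=np.cos(np.radians(yaw)),np.sin(np.radians(yaw));R=np.array([[c,-s],[s,c]])
O=(A+B)/2-R@[-75,-5];print('O',O)
it=ctrl.camera_info('top')
for n,f,z in(('pivot',(-30,12),65),('armtip',(16,130),61),('c1',(105,-195),8),('c2',(105,185),8),('c3',(-75,-195),8),('c4',(-75,185),8)):
    w=O+R@f;print(n,np.round(w,1),'top px',np.round(proj(it,[*w,z]),1))
```

```text
Traceback (most recent call last):
IndexError: index 0 is out of bounds for axis 0 with size 0
```

```bash
cat > fx.py <<'E'
from h import *
import pickle
im,i=pickle.load(open('w2.pkl','rb'))
hsv=cv2.cvtColor(im,cv2.COLOR_RGB2HSV);m=((hsv[...,1]<50)&(hsv[...,2]>150)).astype(np.uint8)
def edge(pts):
    print(len(pts));w=np.array([onz(i,u,v,8)[:2] for u,v in pts])
    return cv2.fitLine(w.astype(np.float32),cv2.DIST_HUBER,0,.01,.01).ravel()
nz=lambda a,k,o:[x[k]+o for x in [np.nonzero(a)[0]] if len(x)]
near=[(u,q) for u in list(range(65,240,5))+list(range(385,408,2)) for q in nz(m[250:330,u],0,249.5)]
left=[(q,v) for v in range(290,420,5) for q in nz(m[v,50:120],0,49.5)]
right=[(q,v) for v in range(285,313,3) for q in nz(m[v,380:440],-1,380.5)]
ls=[edge(p) for p in(near,left,right)]
def inter(a,b):
    t=np.linalg.solve(np.array([[a[0],-b[0]],[a[1],-b[1]]]),b[2:]-a[2:]);return a[2:]+a[:2]*t[0]
A=inter(ls[0],ls[1]);B=inter(ls[0],ls[2]);d=B-A
yaw=np.degrees(np.arctan2(d[1],d[0]))-90
print('A',A,'B',B,np.hypot(*d),'fix yaw',yaw,'left edge dir',np.degrees(np.arctan2(ls[1][1],ls[1][0])))
c,s=np.cos(np.radians(yaw)),np.sin(np.radians(yaw));R=np.array([[c,-s],[s,c]])
O=(A+B)/2-R@[-75,-5];print('O',O)
it=ctrl.camera_info('top')
for n,f,z in(('pivot',(-30,12),65),('armtip',(16,130),61),('c1',(105,-195),8),('c2',(105,185),8),('c3',(-75,-195),8),('c4',(-75,185),8)):
    w=O+R@f;print(n,np.round(w,1),'top px',np.round(proj(it,[*w,z]),1))
for z in (84.5,):
    print('screw head px wrist->',onz(i,363,421,z)[:2],'top->',onz(it,140+491/5,225+170/5,z)[:2])
E
python3 fx.py
```

```text
47
18
10
A [ 447.25427 -167.47043] B [467.6936 210.5567] 378.57928 fix yaw -3.0948868 left edge dir -3.1894803
O [532.63449707  22.4866164 ]
pivot [503.3  36.1] top px [286.3 286. ]
armtip [555.6 151.4] top px [239.1 265.7]
c1 [ 627.  -177.9] top px [371.4 237.2]
c2 [647.5 201.5] top px [223.5 232.8]
c3 [ 447.2 -168.2] top px [370.  308.1]
c4 [467.7 211.3] top px [219.  303.2]
screw head px wrist-> [567.84278003 146.11649129] top-> [569.28608086 149.34276972]
```

```bash
python3 -c "
from h import *
go(462,155.5,19,86.9)"
```

```text
now [399.8 121.1 181.7] [-179.9   -0.    86.9] j [  9. -12.  97.   0.  95. -78.] F [-0.4  0.7 -2.3] op 0.298 t 4.7
spin first 0.0 then shift cm [ 3.78  6.02 16.27]
```

```bash
python3 -m crank '[[[1.9,3,0],0,-1],[[1.88,3.02,0],0,-1],[[0,0,2.5],0,-1],[[0,0,2.5],0,-1],[[0,0,2.5],0,-1],[[0,0,2.5],0,-1],[[0,0,2.5],0,-1],[[0,0,2.3],0,-1],[[0,0,1.4],0,-1],[[0,0,0],0,-1],[[0,0,0],0,-1],[[0,0,0],0,-1]]'
python3 - <<'E'
from h import *
go(531.2,151.6,15.5,86.9)
i=ctrl.camera_info('scene');im=ctrl.read_camera('scene');save(cv2.resize(im[150:310,310:510],None,fx=4,fy=3.75,interpolation=cv2.INTER_CUBIC),'s1.png')
E
```

```text
clock: 5.7
tcp_pos: [462.7, 155.9, 21.1]
eef_rot: [179.9, -0.0, 87.0]
wrist_force: [0.3, -0.1, -2.9]
opening: 0.297
now [462.7 155.9  21.1] [179.9  -0.   87. ] j [ 12.   4. 102.   0.  75. -75.] F [ 0.3 -0.1 -2.9] op 0.297 t 5.7
spin first 0.1 then shift cm [-0.06  6.86  0.56]
```

View pics/s1.png

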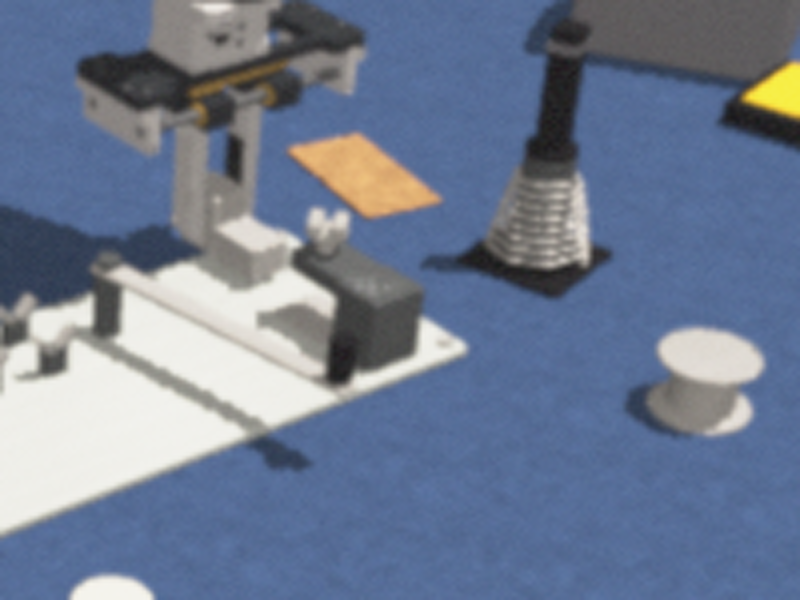

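The scene crop shows the held block at about (245,255), lined up with the arm and screw head (325,235). Next: lower it, slide it in and release.

```bash
python3 -m crank '[[[0,0,0.33],0,-1],[[0,0,0],0,-1],[[0,1,0],0,-1],[[0,1.2,0],0,-1],[[-0.06,1.2,0],0,-1],[[0,1.2,0],0,-1],[[0,1.2,0],0,-1],[[0,1.06,0],0,-1],[[0,0,0],0,-1],[[0,0,0.25],0,-1],[[0,0,0],0,-1]]'; python3 -c "
from h import *
go(531.2,151.6,15.4,86.9)"
```

```text
clock: 6.67
tcp_pos: [531.3, 150.8, 15.3]
eef_rot: [179.9, -0.0, 87.0]
wrist_force: [1.3, -1.0, 0.2]
opening: 0.296
now [531.3 150.8  15.3] [179.9  -0.   87. ] j [ 10.  12.  93.  -0.  75. -77.] F [ 1.3 -1.   0.2] op 0.296 t 6.7
spin first 0.1 then shift cm [ 0.08 -0.02 -0.01]
```

```bash
python3 -m crank '[[[0,0,0],0,1],[[0,0,0],0,1],[[0,0,0],0,1],[[0,0,0],0,1],[[0,0,0],0,1],[[0,0,0],0,1]]'; python3 -m crank '[[[0,0,-1.5],0,1],[[0,0,-2.5],0,1],[[0,0,-2.5],0,1],[[0,0,-2.5],0,1],[[0,0,-2.5],0,1],[[0,0,-2.5],0,1],[[0,0,-2.5],0,1],[[0,0,-2.5],0,1],[[0,0,-1.5],0,1],[[0,-1.5,0],0,1],[[0,0,0],0,1],[[0,0,0],0,1]]'
python3 - <<'E'
from h import *
import pickle
go(0,0,0)
i=ctrl.camera_info('wrist');im=ctrl.read_camera('wrist');save(im,'w3.png');pickle.dump((im,i),open('w3.pkl','wb'))
E
```

```text
clock: 7.17
tcp_pos: [530.5, 150.9, 14.8]
eef_rot: [180.0, -0.0, 87.0]
wrist_force: [-0.0, -0.9, -0.6]
opening: 0.687
clock: 8.17
tcp_pos: [515.5, 151.6, 219.8]
eef_rot: [180.0, -0.0, 87.0]
wrist_force: [1.1, -0.3, -0.5]
opening: 1.0
now [515.5 151.6 219.8] [180.  -0.  87.] j [ 10.   3.  79.  -0.  98. -77.] F [ 1.1 -0.3 -0.5] op 1.0 t 8.2
spin first -0.0 then shift cm [-17.83 -50.69  21.98]
```

View pics/w3.png

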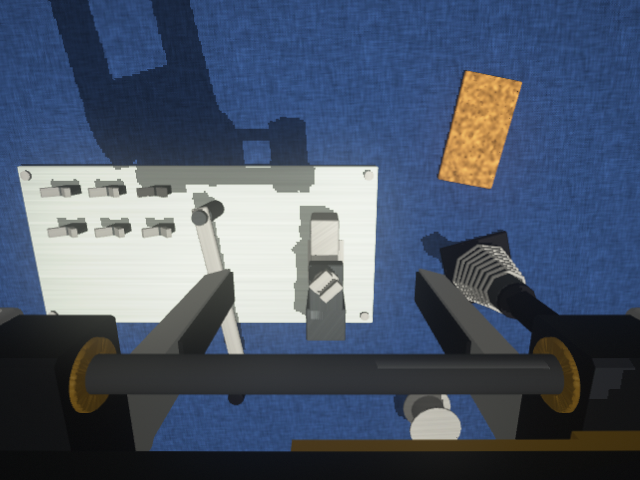

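The view shows the whole plate (near corners (19,166) and (378,166)), the block in place under the arm, the screw head at (326,287), six V-plates and the pivot at (200,215). Next I measure the slot and refine the fixture pose.

```bash
sed -e 's/w2.pkl/w3.pkl/' -e 's/^near=.*/near=[(u,q) for u in list(range(30,110,5))+list(range(320,370,5)) for q in nz(m[150:200,u],0,149.5)]/' -e 's/^left=.*/left=[(q,v) for v in range(172,300,5) for q in nz(m[v,10:60],0,9.5)]/' -e 's/^right=.*/right=[(q,v) for v in range(172,316,5) for q in nz(m[v,345:400],-1,345.5)]/' -e 's/363,421/326,287/' fx.py > fx3.py
cat >> fx3.py <<'E'
for n,f,z in(('pivot',(-30,12),65),('anvil30',(30,130),84.5)):
    w=O+R@f;print(n,np.round(w,1),'w3 px',np.round(proj(i,[*w,z]),1))
cr=im[262:312,296:356];save(cv2.resize(cr,None,fx=8,fy=8,interpolation=cv2.INTER_CUBIC),'w3c.png')
E
python3 fx3.py
```

```text
26
26
29
A [ 448.8687  -168.09302] B [468.68704 210.36163] 378.9732 fix yaw -2.9976425 left edge dir -3.0337913
O [533.93674608  22.20535155]
pivot [504.6  35.8] top px [286.4 285.5]
armtip [556.7 151.2] top px [239.2 265.3]
c1 [ 628.6 -178. ] top px [371.4 236.5]
c2 [648.5 201.5] top px [223.6 232.4]
c3 [ 448.8 -168.6] top px [370.2 307.4]
c4 [468.7 210.9] top px [219.2 302.8]
screw head px wrist-> [570.52322799 150.42660105] top-> [569.28608086 149.34276972]
pivot [504.6  35.8] w3 px [198.4 218.3]
anvil30 [570.7 150.5] w3 px [326.  287.2]
```

View pics/w3c.png

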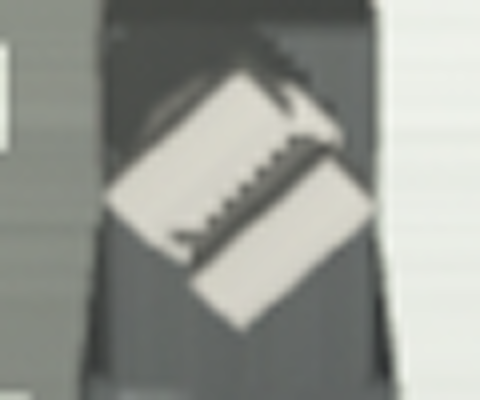

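```bash
python3 -c "
from h import *
go(550,313,270,87)"
```

```text
now [515.5 151.5 219.1] [-180.    0.   87.] j [ 10.   3.  79.  -0.  98. -77.] F [ 0.1 -0.8 -1.1] op 1.0 t 8.2
spin first -0.0 then shift cm [16.31  2.6  -5.09]
```

```bash
python3 -m crank '[[[0,0,-2.5],0,1],[[0.5,0,-2.6],0,1],[[2,0.4,0],0,1],[[2.3,0.4,0],0,1],[[2.3,0.4,0],0,1],[[2.3,0.4,0],0,1],[[2.3,0.4,0],0,1],[[2.3,0.4,0],0,1],[[2.3,0.2,0],0,1],[[0,0,0],0,1],[[0,0,0],0,1],[[0,0,0],0,1]]'
python3 - <<'E'
from h import *
import pickle
go(0,0,0)
i=ctrl.camera_info('wrist');im=ctrl.read_camera('wrist');save(im,'w4.png');pickle.dump((im,i),open('w4.pkl','wb'))
E
```

```text
clock: 9.22
tcp_pos: [550.2, 312.4, 269.5]
eef_rot: [-179.9, 0.1, 87.0]
wrist_force: [-0.6, -0.6, 0.5]
opening: 0.999
now [550.2 312.4 269.5] [-1.799e+02  1.000e-01  8.700e+01] j [ 24.  16.  59.  -0. 106. -63.] F [-0.6 -0.6  0.5] op 0.999 t 9.2
spin first -0.0 then shift cm [-34.1  -53.3   26.95]
```

View pics/w4.png

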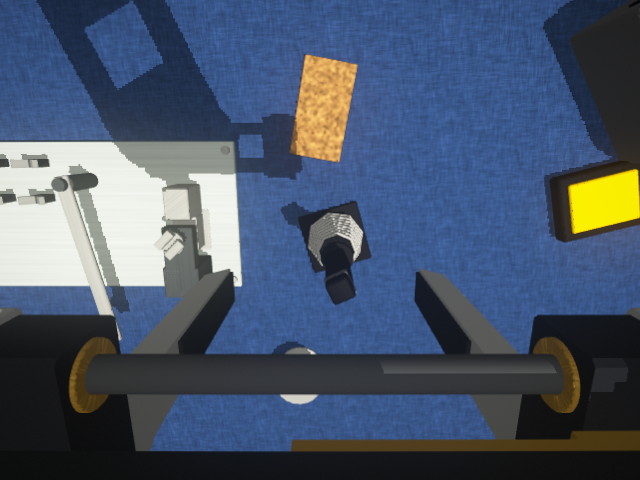

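The driver's handle top is at about (340,288), and the stand foot at (335,237). I'll zoom in for its yaw.

Run:
```python
from h import *
import pickle
im,i=pickle.load(open('w4.pkl','rb'))
cr=im[195:310,290:385];a=np.clip(cr.astype(float)*2.2,0,255).astype(np.uint8);save(cv2.resize(a,None,fx=5,fy=5,interpolation=cv2.INTER_CUBIC),'w4c.png')
```

```text
(no output)
```

View pics/w4c.png

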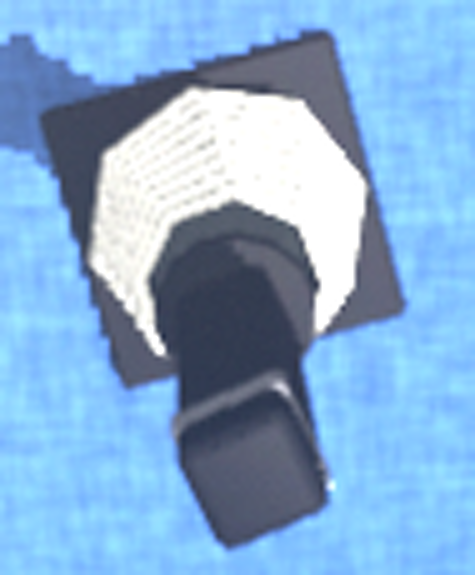

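Run:
```python
from h import *
import pickle
im,i=pickle.load(open('w4.pkl','rb'))
c=lambda u,v:(290+u/5-.4,195+v/5-.4)
print('foot',[np.round(onz(i,*c(u,v),5)[:2],1) for u,v in((224.5,211),(45,115),(330,32),(403,310),(120,388))])
print('handle',[np.round(onz(i,*c(u,v),179)[:2],1) for u,v in((256,470),(185,455),(292,400),(325,505),(232,545))])
t=ctrl.camera_info('top');print('top handle',onz(t,140+75/5,225+110/5,179)[:2])
go(586,313,141,111)
```

```text
foot [array([590.3, 322.7]), array([563.8, 279.9]), array([547. , 350.3]), array([618.3, 366.5]), array([635.4, 294.1])]
handle [array([589.1, 323.3]), array([586. , 312.3]), array([577.8, 329.3]), array([595.5, 333.9]), array([601.6, 319. ])]
top handle [588.90598614 319.07516884]
now [550.3 312.1 270.1] [-1.80e+02  1.00e-01  8.69e+01] j [ 24.  16.  59.  -0. 106. -63.] F [-0.1 -0.1 -0.6] op 0.997 t 9.3
spin first -24.1 then shift cm [-1.19  3.37 12.91]
```

```bash
python3 -m crank '[[[0,0,0],-6,1],[[0,0,0],-6,1],[[0,0,0],-6,1],[[0,0,0],-6.1,1],[[0,0,0],0,1],[[0,0,0],0,1]]'; python3 -c "
from h import *
go(589.5,322.7,141,111)"
```

```text
clock: 9.77
tcp_pos: [550.3, 312.0, 271.0]
eef_rot: [180.0, 0.0, 110.9]
wrist_force: [-0.4, -0.1, -0.0]
opening: 1.004
now [550.3 312.  271. ] [180.    0.  110.9] j [ 24.  16.  59.  -0. 106. -86.] F [-0.4 -0.1 -0. ] op 1.004 t 9.8
spin first -0.1 then shift cm [-0.4   4.04 13.  ]
```

```bash
python3 -m crank '[[[-0.2,2,0],0,1],[[-0.2,2.04,0],0,1],[[0,0,0],0,1],[[0,0,2.4],0,1],[[0,0,2.4],0,1],[[0,0,2.4],0,1],[[0,0,2.4],0,1],[[0,0,2.4],0,1],[[0,0,1],0,1],[[0,0,0],0,1],[[0,0,0],0,1]]'; python3 -m crank '[[[0,0,0],0,-1],[[0,0,0],0,-1],[[0,0,0],0,-1],[[0,0,0],0,-1],[[0,0,0],0,-1],[[0,0,0],0,-1],[[0,0,0],0,-1],[[0,0,0],0,-1],[[0,0,0],0,-1],[[0,0,0],0,-1],[[0,0,0],0,-1],[[0,0,0],0,-1]]'
```

```text
clock: 10.68
tcp_pos: [589.0, 323.5, 141.1]
eef_rot: [-180.0, -0.0, 111.0]
wrist_force: [0.1, 0.5, 0.8]
opening: 0.998
clock: 11.68
tcp_pos: [589.3, 323.7, 140.6]
eef_rot: [-180.0, 0.0, 111.1]
wrist_force: [0.1, -0.6, -1.1]
opening: 0.213
```

```bash
python3 -m crank '[[[0,0,-1],0,-1],[[0,0,-2],0,-1],[[0,0,-2],0,-1],[[0,0,-2],0,-1],[[0,0,-2],0,-1],[[0,0,-2],0,-1],[[0,0,0],0,-1]]'; python3 -c "
from h import *
go(570.6,150.5,240,51.5)"
```

```text
clock: 12.27
tcp_pos: [590.9, 324.5, 257.2]
eef_rot: [179.4, -0.0, 111.1]
wrist_force: [-0.4, -0.3, 0.5]
opening: 0.213
now [590.9 324.5 257.2] [179.4  -0.  111.1] j [ 24.  21.  54.   0. 105. -87.] F [-0.4 -0.3  0.5] op 0.213 t 12.3
spin first 59.6 then shift cm [-14.88   9.25   1.72]
```

```bash
python3 -m crank '[[[0,0,0],6.6,-1],[[0,0,0],6.6,-1],[[0,0,0],6.6,-1],[[0,0,0],6.6,-1],[[0,0,0],6.6,-1],[[0,0,0],6.6,-1],[[0,0,0],6.6,-1],[[0,0,0],6.6,-1],[[0,0,0],6.6,-1],[[0,0,0],0,-1],[[0,0,0],0,-1]]'; python3 -c "
from h import *
go(570.6,150.5,240,51.5)"
```

```text
clock: 13.18
tcp_pos: [589.1, 323.7, 249.8]
eef_rot: [-180.0, 0.1, 51.9]
wrist_force: [0.7, 0.1, -1.3]
opening: 0.209
now [589.1 323.7 249.8] [-1.80e+02  1.00e-01  5.19e+01] j [ 24.  21.  54.   0. 105. -28.] F [ 0.7  0.1 -1.3] op 0.209 t 13.2
spin first 0.4 then shift cm [-14.7    9.33   0.98]
```

```bash
python3 -m crank '[[[-1.8,1.1,0],0,-1],[[-2.2,1.4,0],0,-1],[[-2.2,1.4,0],0,-1],[[-2.2,1.4,0],0,-1],[[-2.2,1.4,0],0,-1],[[-2.2,1.3,0],0,-1],[[-2.1,1.25,0],0,-1],[[0,0,0],0,-1],[[0,0,0],0,-1],[[0,0,0],0,-1]]'
python3 - <<'E'
from h import *
import pickle
go(570.6,150.5,235,51.5)
i=ctrl.camera_info('scene');im=ctrl.read_camera('scene');pickle.dump((im,i),open('s2.pkl','wb'))
u,v=map(int,proj(i,[570,150,100]));print(u,v)
c=im[v-70:v+50,u-60:u+60];save(cv2.resize(c,None,fx=5,fy=5,interpolation=cv2.INTER_CUBIC),'s2.png')
E
```

```text
clock: 14.02
tcp_pos: [569.5, 150.0, 250.6]
eef_rot: [-180.0, -0.0, 51.8]
wrist_force: [-0.2, 0.3, -1.4]
opening: 0.213
now [569.5 150.  250.6] [-180.    -0.    51.8] j [  9.  10.  68.   0. 102. -43.] F [-0.2  0.3 -1.4] op 0.213 t 14.0
spin first 0.3 then shift cm [0.1  0.06 1.56]
391 201
```

View pics/s2.png

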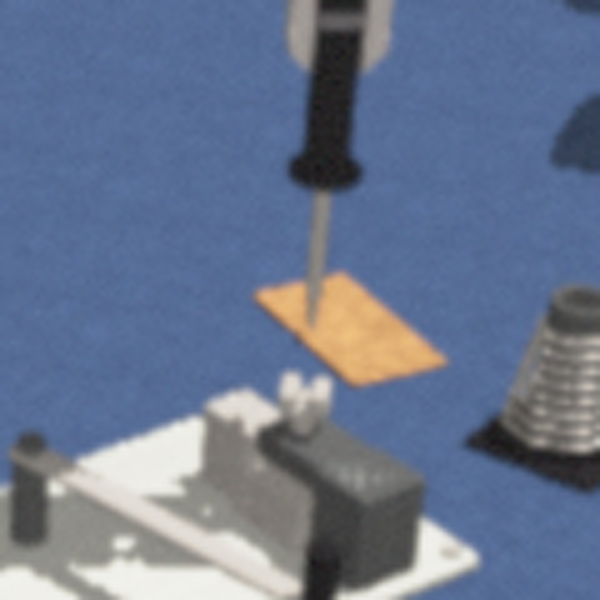

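Run:
```python
from h import *
import pickle
im,i=pickle.load(open('s2.pkl','rb'))
for n,p in(('tip',(569.5,150,120)),('head',(570.6,150.5,84.5)),('headlow',(570.6,150.5,77.5)),('shanktop',(569.5,150,195))): print(n,np.round(proj(i,p),2))
g=cv2.cvtColor(im,cv2.COLOR_RGB2GRAY).astype(int)
for v in range(204,218): print(v,g[v,384:402])
hs=im.astype(int)
print('tip blue-red')
for v in range(184,200,1): print(v,(hs[v,385:401,2]-hs[v,385:401,0]))
```

```text
tip [391.75 194.26]
head [391.04 207.42]
headlow [390.81 209.95]
shanktop [394.37 165.45]
204 [104 105 106 108 119 116 117 110 109 110 109 104 104 123 154 175 187 187]
205 [107 105 113 130 155 159 149 126 109 111 120 125 117 102 120 152 178 187]
206 [108 110 120 158 200 206 189 147 120 132 162 171 158 126 102 123 153 173]
207 [108 111 127 173 210 216 207 164 140 163 201 211 196 149 111 107 119 139]
208 [108 111 136 185 213 217 209 181 174 183 212 219 207 151 112 105 103 105]
209 [106 112 135 185 208 211 206 204 202 200 213 215 198 143 112 106 108 107]
210 [127 115 128 166 185 190 199 208 197 191 199 201 181 136 110 106 109 109]
211 [169 143 129 142 151 163 186 195 167 157 164 167 162 131 109 107 107 109]
212 [211 184 157 140 141 156 185 184 151 137 142 146 143 121 109 109 108 109]
213 [219 212 187 146 133 151 167 154 140 133 135 135 132 112 107 106 105 108]
214 [214 202 175 133 118 128 140 139 135 128 120 122 117 108 108 108 110 108]
215 [185 152 121  96  91 112 128 134 131 122 109 113 114 114 108 110 107 107]
216 [115  92  73  69  78 105 122 131 127 111  98 107 114 114 116 109 109 1
[... 719 characters left out ...]
110]
192 [-104 -108 -111 -112 -110 -109 -101  -65  -36  -61 -100 -107 -108 -109
 -109 -111]
193 [ -62 -101 -109 -110 -109 -109 -103  -65  -38  -70 -102 -109 -109 -110
 -110 -110]
194 [   2  -55  -96 -106 -110 -108 -103  -67  -42  -76 -105 -109 -110 -111
 -110 -111]
195 [  50   12  -46  -91 -105 -107 -103  -76  -53  -86 -105 -109 -110 -109
 -110 -109]
196 [  63   52   20  -34  -78 -101 -104  -92  -77  -94 -107 -111 -111 -110
 -110 -111]
197 [  64   64   56   36  -12  -67  -99 -104 -100 -105 -108 -109 -110 -111
 -109 -110]
198 [  66   67   67   62   42  -15  -71 -102 -108 -110 -108 -108 -111 -109
 -111 -110]
199 [  69   68   67   64   57   33  -18  -72 -105 -110 -111 -110 -108 -109
 -109 -109]
```

Here the blade is edge-on to the camera (tip at about (393,196) in full pixels), so it lies along tool y. Tip and slot gap (392,207) agree across the slot to about half a millimetre. Next: align the yaw and come down to just above the slot.

```bash
python3 -m crank '[[[0,0,0],6.3,-1],[[0,0,0],6.2,-1],[[0,0,1],0,-1],[[0,0,1],0,-1],[[0,0,1],0,-1],[[0,0,0],0,-1],[[0,0,0],0,-1],[[0,0,0],0,-1]]'; python3 -c "
from h import *
for k in range(3): go(570.3,150.3,217.5,39.3)"
```

```text
clock: 14.73
tcp_pos: [569.4, 149.6, 220.4]
eef_rot: [-180.0, 0.0, 39.2]
wrist_force: [0.5, 0.6, -0.6]
opening: 0.211
now [569.4 149.6 220.4] [-180.     0.    39.2] j [  9.  10.  71.   0.  99. -30.] F [ 0.5  0.6 -0.6] op 0.211 t 14.7
spin first -0.1 then shift cm [0.11 0.   0.29]
now [569.4 149.6 220.4] [-180.     0.    39.2] j [  9.  10.  71.   0.  99. -30.] F [ 0.5  0.6 -0.6] op 0.211 t 14.7
spin first -0.1 then shift cm [0.11 0.   0.29]
now [569.4 149.6 220.4] [-180.     0.    39.2] j [  9.  10.  71.   0.  99. -30.] F [ 0.5  0.6 -0.6] op 0.211 t 14.7
spin first -0.1 then shift cm [0.11 0.   0.29]
```

```bash
python3 -m crank '[[[0.08,0,0.2],0,-1],[[0,0,0.2],0,-1],[[0,0,0.2],0,-1],[[0,0,0.1],0,-1],[[0,0,0.1],0,-1],[[0,0,0],0,-1]]';python3 -m crank '[[[0,0,0.1],0,-1],[[0,0,0],0,-1]]'
```

```text
clock: 15.23
tcp_pos: [570.0, 150.0, 212.4]
eef_rot: [-180.0, 0.0, 39.2]
wrist_force: [0.5, -0.4, -0.1]
opening: 0.209
clock: 15.4
tcp_pos: [570.1, 150.0, 211.5]
eef_rot: [-180.0, 0.0, 39.2]
wrist_force: [-0.5, -0.0, -1.6]
opening: 0.208
```

```bash
python3 -m crank '[[[0,0,0.1],0,-1],[[0,0,0.1],0,-1],[[0,0,0],0,-1]]'; python3 -m crank '[[[0,0,0],7,-1],[[0,0,0],7,-1],[[0,0,0.015],7,-1],[[0,0,0.015],7,-1],[[0,0,0.015],7,-1],[[0,0,0.015],7,-1]]'
```

```text
clock: 15.65
tcp_pos: [570.0, 150.0, 209.4]
eef_rot: [-180.0, 0.0, 39.2]
wrist_force: [-0.3, -0.0, -0.5]
opening: 0.213
clock: 16.15
tcp_pos: [570.7, 150.0, 209.1]
eef_rot: [-180.0, -0.1, -3.1]
wrist_force: [2.2, 0.3, -1.6]
opening: 0.211
```

```bash
python3 -m crank '[[[0,0,0.015],7,-1],[[0,0,0.015],7,-1],[[0,0,0.015],7,-1],[[0,0,0.015],7,-1],[[0,0,0.015],7,-1],[[0,0,0.015],7,-1]]'; python3 -c "
from h import *
print(ctrl.observe()['ft_torque'])"; python3 -m crank '[[[0,0,0.015],7,-1],[[0,0,0.015],7,-1],[[0,0,0.015],7,-1],[[0,0,0.015],7,-1],[[0,0,0.015],7,-1],[[0,0,0.015],7,-1],[[0,0,0.015],7,-1],[[0,0,0.015],7,-1],[[0,0,0.015],7,-1],[[0,0,0.015],7,-1],[[0,0,0.015],7,-1],[[0,0,0.015],7,-1]]'; python3 -c "
from h import *
print(ctrl.observe()['ft_torque']);go(0,0,0)"
```

```text
clock: 16.65
tcp_pos: [570.5, 149.7, 208.1]
eef_rot: [-180.0, -0.1, -45.2]
wrist_force: [0.4, -0.1, -1.7]
opening: 0.215
[-0.19674744 -0.14620599  0.06125225]
clock: 17.65
tcp_pos: [570.0, 149.7, 206.2]
eef_rot: [-180.0, -0.0, -129.2]
wrist_force: [-1.0, -0.1, -1.9]
opening: 0.213
[-0.09840204  0.2567453   0.02823386]
now [570.  149.7 206.2] [-180.    -0.  -129.2] j [  9.  10.  73.  -0.  97. 138.] F [-1.  -0.1 -1.9] op 0.213 t 17.6
spin first -0.0 then shift cm [47.6  34.75 20.62]
```

```bash
python3 -m crank '[[[0,0,0],-6,-1],[[0,0,0],-6,-1],[[0,0,-0.5],0,-1],[[0,0,-1],0,-1],[[0,0,-0.5],0,-1],[[0,0,0],-7,-1],[[0,0,0],-7,-1],[[0,0,0],-7,-1],[[0,0,0],-7,-1],[[0,0,0],-7,-1],[[0,0,0],-7,-1],[[0,0,0],-7,-1]]';python3 -m crank '[[[0,0,0],-7,-1],[[0,0,0],-7,-1],[[0,0,0],-7,-1],[[0,0,0],-7,-1],[[0,0,0],-7,-1],[[0,0,0],-7,-1],[[0,0,0],-7,-1],[[0,0,0],-7,-1],[[0,0,0],-7,-1],[[0,0,0],-7,-1],[[0,0,0],-7,-1],[[0,0,0],-7,-1]]'; python3 -m crank '[[[0,0,0],-7,-1],[[0,0,0],-7,-1],[[0,0,0],-7,-1],[[0,0,0],-7,-1],[[0,0,0],-7,-1],[[0,0,0],-7,-1],[[0,0,0],-5,-1],[[0,0,0],0,-1],[[0,0,0],0,-1],[[0,0,0],0,-1]]'
python3 - <<'E'
from h import *
import pickle
go(570,150,218,63)
i=ctrl.camera_info('scene');im=ctrl.read_camera('scene');pickle.dump((im,i),open('s3.pkl','wb'))
u,v=391,201
c=im[v-30:v+50,u-40:u+40];save(cv2.resize(c,None,fx=7,fy=7,interpolation=cv2.INTER_CUBIC),'s3.png')
E
```

```text
clock: 18.65
tcp_pos: [570.5, 150.1, 227.7]
eef_rot: [-179.9, -0.0, -67.6]
wrist_force: [0.2, 0.9, -1.3]
opening: 0.21
clock: 19.65
tcp_pos: [570.5, 150.1, 227.7]
eef_rot: [180.0, -0.1, 16.4]
wrist_force: [-0.8, 0.8, -2.0]
opening: 0.212
clock: 20.48
tcp_pos: [570.4, 150.1, 227.0]
eef_rot: [180.0, -0.0, 63.0]
wrist_force: [0.1, -0.3, -1.1]
opening: 0.211
now [570.4 150.1 227. ] [180.  -0.  63.] j [  9.  10.  71.   0.  99. -54.] F [ 0.1 -0.3 -1.1] op 0.211 t 20.5
spin first 0.0 then shift cm [-0.02 -0.03  0.9 ]
```

View pics/s3.png

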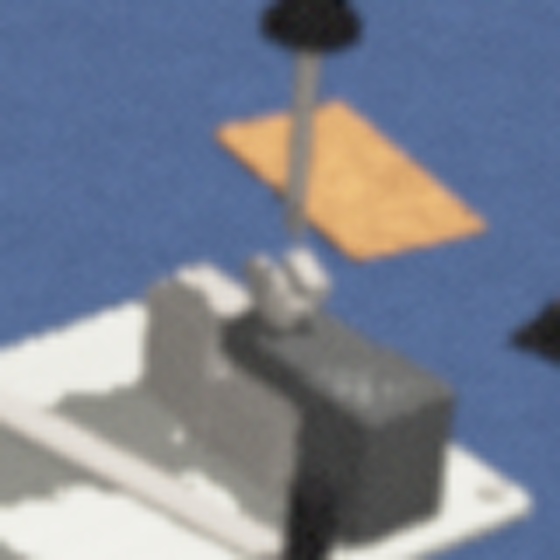

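The head has turned and sunk, and the blade tip at (297,225) in the crop hangs just above the slot (290,275). Reinserting.

```bash
python3 -m crank '[[[0,0,0.5],0,-1],[[0,0,0.5],0,-1],[[0,0,0.3],0,-1],[[0,0,0.2],0,-1],[[0,0,0.1],0,-1],[[0,0,0],0,-1],[[0,0,0],0,-1]]';python3 -m crank '[[[0,0,0.2],0,-1],[[0,0,0.15],0,-1],[[0,0,0],0,-1],[[0,0,0],0,-1]]'
```

```text
clock: 21.12
tcp_pos: [570.2, 150.0, 210.3]
eef_rot: [-180.0, -0.0, 63.2]
wrist_force: [1.0, -0.6, -1.7]
opening: 0.211
clock: 21.45
tcp_pos: [570.1, 150.0, 206.7]
eef_rot: [-180.0, 0.0, 63.2]
wrist_force: [0.4, -0.3, -1.6]
opening: 0.21
```

```bash
python3 -m crank '[[[0,0,0],7,-1],[[0,0,0],7,-1],[[0,0,0.015],7,-1],[[0,0,0.015],7,-1],[[0,0,0.015],7,-1],[[0,0,0.015],7,-1],[[0,0,0.015],7,-1],[[0,0,0.015],7,-1],[[0,0,0.015],7,-1],[[0,0,0.015],7,-1],[[0,0,0.015],7,-1],[[0,0,0.015],7,-1]]';python3 -m crank '[[[0,0,0.015],7,-1],[[0,0,0.015],7,-1],[[0,0,0.015],7,-1],[[0,0,0.015],7,-1],[[0,0,0.015],7,-1],[[0,0,0.015],7,-1],[[0,0,0.015],7,-1],[[0,0,0.015],7,-1]]';python3 -m crank '[[[0,0,0.015],7,-1],[[0,0,0.015],7,-1],[[0,0,0.015],7,-1],[[0,0,0.015],7,-1],[[0,0,0.015],7,-1],[[0,0,0.015],7,-1],[[0,0,0.015],7,-1],[[0,0,0.015],7,-1],[[0,0,0],0,-1],[[0,0,0],0,-1],[[0,0,0],0,-1],[[0,0,0],0,-1]]'; python3 -c "
from h import *
print(ctrl.observe()['ft_torque']);go(0,0,0)"
```

```text
clock: 22.45
tcp_pos: [570.7, 149.9, 205.4]
eef_rot: [-180.0, -0.1, -21.2]
wrist_force: [1.0, 0.0, -1.5]
opening: 0.211
clock: 23.12
tcp_pos: [570.4, 149.6, 204.1]
eef_rot: [-180.0, -0.1, -77.2]
wrist_force: [0.6, -0.7, -0.9]
opening: 0.21
clock: 24.12
tcp_pos: [570.0, 149.8, 202.9]
eef_rot: [-180.0, -0.0, -132.7]
wrist_force: [-0.8, -1.2, -1.2]
opening: 0.214
[-0.28140471  0.26129204  0.11190298]
now [570.  149.8 202.9] [-180.    -0.  -132.7] j [  9.  10.  73.  -0.  97. 142.] F [-0.8 -1.2 -1.2] op 0.214 t 24.1
spin first -0.0 then shift cm [49.68 31.72 20.29]
```

```bash
python3 -m crank '[[[0,0,0],-6,-1],[[0,0,0],-6,-1],[[0,0,-1],0,-1],[[0,0,-2],0,-1],[[0,0,-2],0,-1],[[0,0,-0.5],0,-1],[[0,0,0],-7,-1],[[0,0,0],-7,-1],[[0,0,0],-7,-1],[[0,0,0],-7,-1],[[0,0,0],-7,-1],[[0,0,0],-7,-1]]';python3 -m crank '[[[0,0,0],-7,-1],[[0,0,0],-7,-1],[[0,0,0],-7,-1],[[0,0,0],-7,-1],[[0,0,0],-7,-1],[[0,0,0],-7,-1],[[0,0,0],-7,-1],[[0,0,0],-7,-1],[[0,0,0],-7,-1],[[0,0,0],-7,-1],[[0,0,0],-7,-1],[[0,0,0],-7,-1]]';python3 -m crank '[[[0,0,0],-7,-1],[[0,0,0],-7,-1],[[0,0,0],-7,-1],[[0,0,0],-7,-1],[[0,0,0],-7,-1],[[0,0,0],-7,-1],[[0,0,0],-7,-1],[[0,0,0],-7,-1],[[0,0,0],-7,-1],[[0,0,0],-7,-1],[[0,0,0],-7,-1],[[0,0,0],-7,-1]]'; python3 -m crank '[[[0,0,0],-7,-1],[[0,0,0],-7,-1],[[0,0,0],-7,-1],[[0,0,0],0,-1],[[0,0,0],0,-1]]'
python3 - <<'E'
from h import *
import pickle
go(589.3,323.7,255,111)
i=ctrl.camera_info('scene');im=ctrl.read_camera('scene');pickle.dump((im,i),open('s4.pkl','wb'))
for f in('s2.pkl','s3.pkl','s4.pkl'):
    im=pickle.load(open(f,'rb'))[0];g=cv2.cvtColor(im,cv2.COLOR_RGB2GRAY).astype(int)
    print(f);print(g[200:222:1,388:397].mean(1).round(0))
E
```

```text
clock: 25.12
tcp_pos: [570.2, 150.2, 258.0]
eef_rot: [-180.0, 0.0, -78.5]
wrist_force: [0.3, 0.1, -1.1]
opening: 0.21
clock: 26.12
tcp_pos: [570.2, 150.2, 258.0]
eef_rot: [-180.0, -0.0, 5.5]
wrist_force: [-0.1, -0.2, -0.5]
opening: 0.211
clock: 27.12
tcp_pos: [570.2, 150.2, 258.0]
eef_rot: [180.0, -0.0, 89.5]
wrist_force: [-0.3, -0.8, -0.9]
opening: 0.21
clock: 27.53
tcp_pos: [570.2, 150.1, 258.0]
eef_rot: [180.0, -0.0, 110.0]
wrist_force: [-0.7, -0.1, -1.5]
opening: 0.209
now [570.2 150.1 258. ] [180.  -0. 110.] j [   9.   10.   67.    0.  103. -101.] F [-0.7 -0.1 -1.5] op 0.209 t 27.5
spin first -1.0 then shift cm [15.52  8.    0.3 ]
s2.pkl
[136. 125. 117. 109. 111. 130. 165. 190. 202. 206. 195. 168. 154. 142.
 127. 117. 110. 102.  94.  99. 106. 103.]
s3.pkl
[129. 126. 121. 113. 110. 111. 126. 152. 168. 170. 169. 159. 146. 146.
 147. 133. 116. 101.  92. 103. 108. 102.]
s4.pkl
[135. 126. 116. 109. 105. 106. 107. 115. 141. 173. 187. 188. 184. 166.
 146. 146. 141. 114.  95. 101. 107. 101.]
```

Head top edge in the scene image has moved down 2.6 px, which is about 7.3 mm against 7.5 expected. The setting looks right, so the driver goes back in its stand.

```bash
python3 -m crank '[[[0,0,0],-1,-1],[[1.9,1,0],0,-1],[[2.3,1.2,0],0,-1],[[2.3,1.2,0],0,-1],[[2.3,1.2,0],0,-1],[[2.3,1.2,0],0,-1],[[2.3,1.2,0],0,-1],[[2.1,1,0],0,-1],[[0,0,0],0,-1],[[0,0,0],0,-1],[[0,0,0],0,-1]]'; python3 -c "
from h import *
go(589.3,323.7,142,111)"
```

```text
clock: 28.5
tcp_pos: [588.7, 322.9, 257.8]
eef_rot: [-180.0, 0.0, 111.1]
wrist_force: [0.2, -0.0, -0.2]
opening: 0.212
now [588.7 322.9 257.8] [-180.     0.   111.1] j [ 24.  21.  54.  -0. 106. -87.] F [ 0.2 -0.  -0.2] op 0.212 t 28.5
spin first 0.1 then shift cm [ 0.05  0.08 11.58]
```

```bash
python3 -m crank '[[[0.05,0.08,0.5],0,-1],[[0,0,1.5],0,-1],[[0,0,1.5],0,-1],[[0,0,1.5],0,-1],[[0,0,1.5],0,-1],[[0,0,1.5],0,-1],[[0,0,1.5],0,-1],[[0,0,1],0,-1],[[0,0,0.5],0,-1],[[0,0,0],0,-1],[[0,0,0],0,-1]]'; python3 -m crank '[[[0,0,0.4],0,-1],[[0,0,0],0,-1],[[0,0,0],0,-1]]'
```

```text
clock: 29.42
tcp_pos: [589.5, 323.9, 148.5]
eef_rot: [180.0, -0.0, 111.1]
wrist_force: [-0.2, 0.3, 0.2]
opening: 0.209
clock: 29.67
tcp_pos: [589.5, 324.3, 144.6]
eef_rot: [179.9, -0.0, 111.2]
wrist_force: [0.0, -0.7, -0.2]
opening: 0.208
```

```bash
python3 -m crank '[[[0,0,0.3],0,-1],[[0,0,0],0,-1],[[0,0,0],0,-1],[[0,0,0],0,1],[[0,0,0],0,1],[[0,0,0],0,1],[[0,0,0],0,1],[[0,0,0],0,1],[[0,0,0],0,1],[[0,0,0],0,1],[[0,0,0],0,1]]'; python3 -m crank '[[[0,0,-1],0,1],[[0,0,-2.5],0,1],[[0,0,-2.5],0,1],[[0,0,-2.5],0,1],[[0,0,-2.5],0,1],[[0,0,0],6,1],[[0,0,0],6,1],[[0,0,0],6,1],[[0,0,0],6,1],[[0,0,0],0,1],[[0,0,0],0,1]]'; python3 -c "
from h import *
go(515,152,220,87)"
```

```text
clock: 30.58
tcp_pos: [589.3, 324.2, 141.0]
eef_rot: [180.0, -0.0, 111.2]
wrist_force: [0.2, 0.2, -0.4]
opening: 0.744
clock: 31.5
tcp_pos: [589.4, 324.2, 251.7]
eef_rot: [180.0, -0.0, 87.3]
wrist_force: [-0.1, -0.3, 0.1]
opening: 1.002
now [589.4 324.2 251.7] [180.   -0.   87.3] j [ 24.  21.  54.   0. 105. -63.] F [-0.1 -0.3  0.1] op 1.002 t 31.5
spin first 0.3 then shift cm [-17.59  -6.52   3.17]
```

```bash
python3 -m crank '[[[-2,-0.7,0],0,1],[[-2.3,-0.8,0],0,1],[[-2.3,-0.9,0],0,1],[[-2.3,-0.9,0],0,1],[[-2.3,-0.9,0.5],0,1],[[-2.3,-0.9,0.5],0,1],[[-2.3,-0.9,1],0,1],[[-1.8,-0.5,1.2],0,1],[[0,0,0],0,1],[[0,0,0],0,1],[[0,0,0],0,1]]'
python3 - <<'E'
from h import *
import pickle
go(531.2,151,15.4,87)
i=ctrl.camera_info('wrist');im=ctrl.read_camera('wrist');pickle.dump((im,i),open('w5.pkl','wb'));save(cv2.resize(im[40:345,160:560],None,fx=2,fy=1.95,interpolation=cv2.INTER_CUBIC),'w5.png')
E
```

```text
clock: 32.42
tcp_pos: [516.2, 152.2, 219.9]
eef_rot: [179.9, -0.1, 87.3]
wrist_force: [-0.3, 0.1, 0.4]
opening: 0.999
now [516.2 152.2 219.9] [ 1.799e+02 -1.000e-01  8.730e+01] j [ 10.   3.  79.   0.  98. -77.] F [-0.3  0.1  0.4] op 0.999 t 32.4
spin first 0.3 then shift cm [-0.04  1.5  20.45]
```

View pics/w5.png

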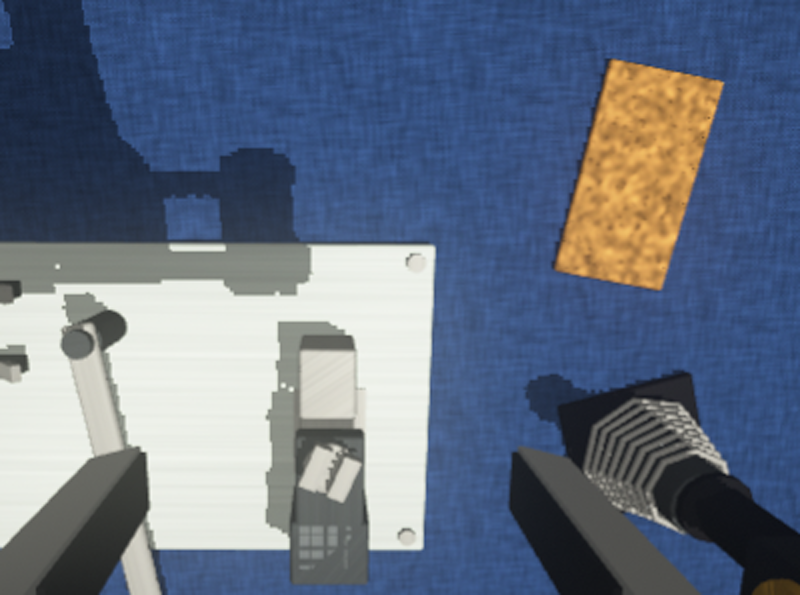

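The slot line now runs at about 62° to the image row, so its yaw is about 149°, as predicted for roughly 340° of turn. The block is still in place with its grip at (328,380) in the crop. I'll grasp it and draw it out.

```bash
python3 -m crank '[[[-0.04,1.5,1],0.3,1],[[0,0,2.5],0,1],[[0,0,2.5],0,1],[[0,0,2.5],0,1],[[0,0,2.5],0,1],[[0,0,2.5],0,1],[[0,0,2.5],0,1],[[0,0,2.5],0,1],[[0,0,1.7],0,1],[[0,0,0],0,1],[[0,0,0],0,1]]'; python3 -c "
from h import *
go(531,151,15.6,87)"
```

```text
clock: 33.38
tcp_pos: [530.7, 151.3, 16.6]
eef_rot: [-179.9, 0.0, 87.0]
wrist_force: [0.6, -0.1, 0.1]
opening: 1.001
now [530.7 151.3  16.6] [-179.9    0.    87. ] j [ 10.  12.  93.   0.  75. -77.] F [ 0.6 -0.1  0.1] op 1.001 t 33.4
spin first -0.0 then shift cm [-0.03  0.03  0.1 ]
```

```bash
python3 -m crank '[[[0,0,0],0,-1],[[0,0,0],0,-1],[[0,0,0],0,-1],[[0,0,0],0,-1],[[0,0,0],0,-1],[[0,0,0],0,-1],[[0,0,0],0,-1],[[0,0,0],0,-1],[[0,0,0],0,-1],[[0,0,0],0,-1],[[0,0,0],0,-1]]'; python3 -m crank '[[[0,-0.5,0],0,-1],[[0,-1,0],0,-1],[[0,-1,0],0,-1],[[0,-1,0],0,-1],[[0,-1,0],0,-1],[[0,-1,0],0,-1],[[0,-1,0],0,-1],[[0,-1,0],0,-1],[[0,0,0],0,-1],[[0,0,0],0,-1],[[0,0,0],0,-1]]'; python3 -m crank '[[[0,0,-1.5],0,-1],[[0,0,-2.5],0,-1],[[0,0,-2.5],0,-1],[[0,0,-2.5],0,-1],[[0,0,-0.5],0,-1],[[0,0,0],0,-1],[[0,0,0],0,-1]]'; python3 -c "
from h import *
go(417,320.5,100,75)"
```

```text
clock: 34.3
tcp_pos: [530.7, 150.6, 16.9]
eef_rot: [-180.0, -0.0, 86.9]
wrist_force: [-0.2, 1.3, -0.8]
opening: 0.294
clock: 35.22
tcp_pos: [454.9, 154.7, 17.0]
eef_rot: [-179.9, -0.0, 86.9]
wrist_force: [-2.0, 1.1, 1.1]
opening: 0.296
clock: 35.8
tcp_pos: [455.4, 154.4, 110.6]
eef_rot: [-179.9, 0.0, 86.9]
wrist_force: [0.7, 0.4, -3.8]
opening: 0.294
now [455.4 154.4 110.6] [-179.9    0.    86.9] j [ 12.  -2.  96.   0.  86. -75.] F [ 0.7  0.4 -3.8] op 0.294 t 35.8
spin first 11.9 then shift cm [15.05 -8.01  1.06]
```

```bash
python3 -m crank '[[[0,0,0],6,-1],[[0,0,0],5.9,-1],[[2,-1.05,0],0,-1],[[2.2,-1.15,0],0,-1],[[2.2,-1.2,0],0,-1],[[2.2,-1.2,0],0,-1],[[2.2,-1.2,0],0,-1],[[2.2,-1.2,0],0,-1],[[2.05,-1,0],0,-1],[[0,0,0],0,-1],[[0,0,0],0,-1]]'; python3 -c "
from h import *
go(418,319.6,14,75)"
```

```text
clock: 36.72
tcp_pos: [415.9, 320.5, 109.0]
eef_rot: [-179.8, 0.2, 75.1]
wrist_force: [0.5, -0.7, -3.1]
opening: 0.297
now [415.9 320.5 109. ] [-179.8    0.2   75.1] j [ 31.   4.  90.  -0.  86. -44.] F [ 0.5 -0.7 -3.1] op 0.297 t 36.7
spin first 0.1 then shift cm [-0.04  0.23  9.5 ]
```

```bash
python3 -m crank '[[[0,0,1],0,-1],[[0,0,2],0,-1],[[0,0,2],0,-1],[[0,0,2],0,-1],[[0,0,1.5],0,-1],[[0,0,0.6],0,-1],[[0,0,0],0,-1],[[0,0,0],0,-1],[[0,0,0],0,-1],[[0,0,0],0,-1]]'; python3 -c "
from h import *
go(418,319.6,12.8,75)"
```

```text
clock: 37.55
tcp_pos: [418.6, 321.0, 22.4]
eef_rot: [179.9, -0.1, 75.0]
wrist_force: [0.5, 0.3, -2.4]
opening: 0.299
now [418.6 321.   22.4] [ 1.799e+02 -1.000e-01  7.500e+01] j [ 31.   8.  96.  -0.  75. -44.] F [ 0.5  0.3 -2.4] op 0.299 t 37.5
spin first -0.0 then shift cm [-0.15 -0.02  0.96]
```

```bash
python3 -m crank '[[[0,0,0.5],0,-1],[[0,0,0.3],0,-1],[[0,0,0.1],0,-1],[[0,0,0],0,-1],[[0,0,0],0,-1]]'
```

```text
clock: 37.97
tcp_pos: [418.1, 321.0, 12.9]
eef_rot: [179.9, -0.1, 75.0]
wrist_force: [-0.7, -0.7, 2.8]
opening: 0.296
```

```bash
python3 -m crank '[[[0,0,0],0,1],[[0,0,0],0,1],[[0,0,0],0,1],[[0,0,0],0,1],[[0,0,0],0,1],[[0,0,0],0,1],[[0,0,0],0,1],[[0,0,0],0,1]]';python3 -m crank '[[[0,0,-1.5],0,1],[[0,0,-2.5],0,1],[[0,0,-3],0,1],[[0,0,-3],0,1],[[0,0,-3],0,1],[[0,0,-3],0,1],[[0,0,-3],0,1],[[0,0,-3],0,1],[[0,0,0],-6,1],[[0,0,0],-6,1],[[0,0,0],0,1]]'; python3 -c "
from h import *
go(460,-360,235,87)"
```

```text
clock: 38.63
tcp_pos: [417.5, 320.6, 11.9]
eef_rot: [-180.0, 0.0, 75.0]
wrist_force: [-0.4, -0.7, -0.2]
opening: 0.827
clock: 39.55
tcp_pos: [417.8, 320.8, 232.9]
eef_rot: [179.9, -0.1, 87.1]
wrist_force: [-0.6, -0.6, 0.2]
opening: 1.001
now [417.8 320.8 232.9] [ 1.799e+02 -1.000e-01  8.710e+01] j [ 31.   2.  79.   0.  99. -56.] F [-0.6 -0.6  0.2] op 1.001 t 39.5
spin first 0.1 then shift cm [-67.76   7.78  -0.21]
```

```bash
python3 -m crank '[[[-2,0.2,0],0,1],[[-3,0.35,0],0,1],[[-3,0.35,0],0,1],[[-3,0.35,0],0,1],[[-3,0.35,0],0,1],[[-3,0.35,0],0,1],[[-3,0.35,0],0,1],[[-3,0.35,0],0,1],[[-3,0.35,0],0,1],[[-3,0.35,0],0,1],[[-3,0.35,0],0,1],[[-3,0.35,0],0,1]]';python3 -m crank '[[[-3,0.35,0],0,1],[[-3,0.35,0],0,1],[[-3,0.35,0],0,1],[[-3,0.35,0],0,1],[[-3,0.35,0],0,1],[[-3,0.35,0],0,1],[[-3,0.35,0],0,1],[[-3,0.35,0],0,1],[[-3,0.35,0],0,1],[[-2,0.35,0],0,1],[[-1,0,0],0,1],[[0,0,0],0,1]]'
python3 - <<'E'
from h import *
import pickle
go(460,-360,235,87)
i=ctrl.camera_info('wrist');im=ctrl.read_camera('wrist');pickle.dump((im,i),open('w6.pkl','wb'));save(im,'w6.png')
i=ctrl.camera_info('top');im=ctrl.read_camera('top');pickle.dump((im,i),open('t6.pkl','wb'))
E
```

```text
clock: 40.55
tcp_pos: [439.1, -32.4, 231.5]
eef_rot: [-180.0, -0.0, 86.8]
wrist_force: [1.1, 0.9, 0.0]
opening: 1.0
clock: 41.55
tcp_pos: [458.1, -333.9, 230.6]
eef_rot: [-179.9, -0.1, 86.8]
wrist_force: [0.3, -0.4, -0.9]
opening: 0.999
now [ 458.1 -333.9  230.6] [-1.799e+02 -1.000e-01  8.680e+01] j [ -42.    7.   73.   -0.  100. -129.] F [ 0.3 -0.4 -0.9] op 0.999 t 41.5
spin first -0.2 then shift cm [-2.6   0.32 -0.44]
```

View pics/w6.png

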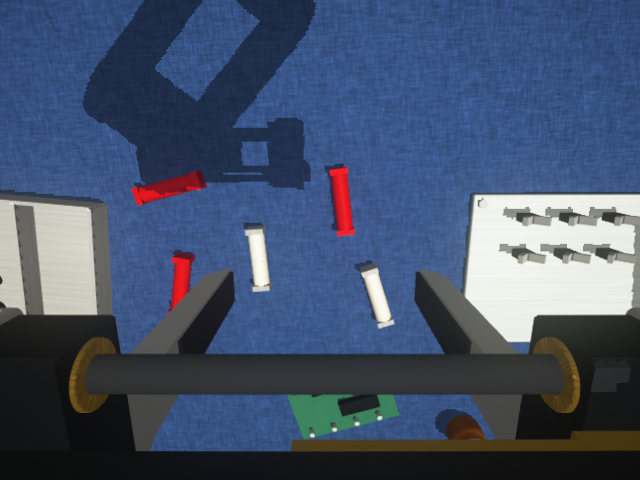

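Two white tubes show, at (258,258) and (377,295). The rest of that shape are red. I'll measure both now.

```bash
cat > tubes.py <<'E'
from h import *
import pickle,sys
def tubes(f,roi,z=9.5,sat=55,val=150):
    im,i=pickle.load(open(f,'rb'));hsv=cv2.cvtColor(im,cv2.COLOR_RGB2HSV)
    m=((hsv[...,1]<sat)&(hsv[...,2]>val)).astype(np.uint8);q=np.zeros_like(m);x0,y0,x1,y1=roi;q[y0:y1,x0:x1]=m[y0:y1,x0:x1]
    q=cv2.morphologyEx(q,cv2.MORPH_CLOSE,np.ones((3,3),np.uint8))
    for c in cv2.findContours(q,cv2.RETR_EXTERNAL,cv2.CHAIN_APPROX_NONE)[0]:
        if cv2.contourArea(c)<100: continue
        w=np.array([onz(i,*p,z)[:2] for p in c[:,0,:].astype(float)],np.float32)
        r=cv2.minAreaRect(w);b=cv2.boxPoints(r);e=max((b[1]-b[0],b[2]-b[1]),key=lambda v:v@v)
        print(f,np.round(c[:,0].mean(0)),'ctr',np.round(r[0],1),'dims',np.round(r[1],1),'yaw',round(np.degrees(np.arctan2(e[1],e[0]))%180,1))
if __name__=='__main__':
    tubes('w6.pkl',(236,200,300,310));tubes('w6.pkl',(345,250,412,340));tubes('t6.pkl',(405,240,482,305),9)
    go(540,-320,200,-77)
E
python3 tubes.py
```

```text
w6.pkl [258. 260.] ctr [ 510.4 -412.6] dims [74.1 20.9] yaw 0.9
w6.pkl [378. 298.] ctr [ 564.5 -276.8] dims [74.2 19.6] yaw 14.6
t6.pkl [411. 262.] ctr [ 561.6 -276.3] dims [73.7 20.7] yaw 15.0
now [ 458.6 -331.7  231.5] [-1.80e+02 -1.00e-01  8.69e+01] j [ -42.    7.   74.    0.  100. -129.] F [-0.8  0.6  0.5] op 1.002 t 41.6
spin first 163.9 then shift cm [ 0.69 -8.19  3.15]
```

One tube has been knocked: it moved from (554,−312) to about (563.5,−276.5). I'll use the new pose.

```bash
python3 -m crank '[[[0,0,0],7,1],[[0,0,0],7,1],[[0,0,0],7,1],[[0,0,0],7,1],[[0,0,0],7,1],[[0,0,0],7,1],[[0,0,0],7,1],[[0,0,0],7,1],[[0,0,0],7,1],[[0,0,0],7,1],[[0,0,0],7,1],[[0,0,0],7,1]]';python3 -m crank '[[[0,0,0],7,1],[[0,0,0],7,1],[[0,0,0],7,1],[[0,0,0],7,1],[[0,0,0],7,1],[[0,0,0],7,1],[[0,0,0],7,1],[[0,0,0],7,1],[[0,0,0],7,1],[[0,0,0],7,1],[[0,0,0],7,1],[[0,0,0],1.1,1]]'; python3 -c "
from h import *
go(563.5,-276.5,120,-75.2)"
```

```text
clock: 42.65
tcp_pos: [459.0, -330.4, 232.5]
eef_rot: [-180.0, -0.0, 2.7]
wrist_force: [-0.2, -0.3, 0.2]
opening: 1.001
clock: 43.65
tcp_pos: [459.0, -330.6, 232.5]
eef_rot: [-180.0, -0.0, -75.2]
wrist_force: [-0.0, 1.1, 0.6]
opening: 1.002
now [ 459.  -330.6  232.5] [-180.    -0.   -75.2] j [-42.   7.  74.   0. 100.  34.] F [-0.   1.1  0.6] op 1.002 t 43.6
spin first 0.0 then shift cm [ -2.56 -11.48  11.25]
```

```bash
python3 -m crank '[[[-0.4,-1.9,1],0,1],[[-0.4,-1.9,2],0,1],[[-0.4,-1.9,2],0,1],[[-0.4,-1.9,2],0,1],[[-0.4,-1.9,2],0,1],[[-0.56,-1.98,2.2],0,1],[[0,0,0],0,1],[[0,0,0],0,1],[[0,0,0],0,1]]'; python3 -c "
from h import *
go(563.5,-276.5,2.5,-75.2)"
```

```text
clock: 44.4
tcp_pos: [563.2, -278.0, 121.1]
eef_rot: [-180.0, -0.1, -75.0]
wrist_force: [-0.5, -0.6, 0.3]
opening: 1.002
now [ 563.2 -278.   121.1] [-1.8e+02 -1.0e-01 -7.5e+01] j [-31.  17.  75.  -0.  89.  44.] F [-0.5 -0.6  0.3] op 1.002 t 44.4
spin first 0.2 then shift cm [-0.13 -0.07 11.86]
```

```bash
python3 -m crank '[[[-0.13,-0.07,2],0,1],[[0,0,2.5],0,1],[[0,0,2.5],0,1],[[0,0,2.5],0,1],[[0,0,1.5],0,1],[[0,0,0.5],0,1],[[0,0,0],0,1],[[0,0,0],0,1]]'; python3 -c "
from h import *
go(563.5,-276.5,2.5,-75.2)"
```

```text
clock: 45.07
tcp_pos: [564.3, -277.8, 7.2]
eef_rot: [-179.9, -0.1, -75.1]
wrist_force: [0.0, 0.2, -0.3]
opening: 0.996
now [ 564.3 -277.8    7.2] [-1.799e+02 -1.000e-01 -7.510e+01] j [-31.  21.  82.  -0.  76.  44.] F [ 0.   0.2 -0.3] op 0.996 t 45.1
spin first 0.1 then shift cm [-0.15  0.04  0.47]
```

```bash
python3 -m crank '[[[-0.1,0,0.4],0,1],[[0,0,0],0,1],[[0,0,0],0,-1],[[0,0,0],0,-1],[[0,0,0],0,-1],[[0,0,0],0,-1],[[0,0,0],0,-1],[[0,0,0],0,-1],[[0,0,0],0,-1],[[0,0,0],0,-1],[[0,0,0],0,-1],[[0,0,0],0,-1]]'; python3 -m crank '[[[0,0,0],0,-1],[[0,0,0],0,-1],[[0,0,0],0,-1],[[0,0,-1],0,-1],[[0,0,-2],0,-1],[[0,0,-2.5],0,-1],[[0,0,-2.5],0,-1],[[0,0,-2.5],0,-1],[[0,0,0],0,-1],[[0,0,0],0,-1]]'
```

```text
clock: 46.07
tcp_pos: [563.2, -275.8, 0.9]
eef_rot: [-180.0, 0.0, -75.1]
wrist_force: [1.0, -0.6, -0.2]
opening: 0.329
clock: 46.9
tcp_pos: [564.4, -276.4, 108.6]
eef_rot: [-179.8, -0.2, -75.1]
wrist_force: [-0.6, -0.5, -1.5]
opening: 0.184
```

```bash
python3 -m crank '[[[0,0,0],6,-1],[[0,0,0],6,-1],[[0,0,0],5.9,-1],[[0,0,0],0,-1],[[0,0,0],0,-1]]'
python3 - <<'E'
from h import *
import pickle
im,i=pickle.load(open('w3.pkl','rb'))
for p in((501.7,-18.2),(499.3,-66.1),(496.7,-114)):
    print([np.round(proj(i,(p[0]+d,p[1]-d*.0524,30)),0) for d in(-20.5,20.5)])
go(496.7,-114,110,-93)
E
```

```text
clock: 47.32
tcp_pos: [562.3, -275.2, 103.9]
eef_rot: [179.8, 0.1, -92.9]
wrist_force: [-0.8, -0.2, -1.0]
opening: 0.179
[array([154., 191.]), array([159., 231.])]
[array([107., 191.]), array([113., 231.])]
[array([ 59., 191.]), array([ 66., 231.])]
now [ 562.3 -275.2  103.9] [ 1.798e+02  1.000e-01 -9.290e+01] j [-31.  17.  76.   0.  87.  62.] F [-0.8 -0.2 -1. ] op 0.179 t 47.3
spin first 0.1 then shift cm [-15.75   7.39  -0.61]
```

Run:
```python
from h import *
import pickle
s=ctrl.observe();i=ctrl.camera_info('wrist');im=ctrl.read_camera('wrist');pickle.dump((im,i),open('w7.pkl','wb'))
p=s['tcp_pos'];a=np.radians(s['eef_rot'][2]);ty=np.array([np.sin(a),-np.cos(a),0]);tx=np.array([np.cos(a),np.sin(a),0])
for d in(-36,-20,0,20,36):
    q=p+ty*d+[0,0,8];print(d,np.round(proj(i,q)),np.round(proj(i,q+tx*9)))
hsv=cv2.cvtColor(im,cv2.COLOR_RGB2HSV);m=((hsv[...,1]<55)&(hsv[...,2]>120))
for v in range(230,345,6): 
    r=np.nonzero(m[v,270:380])[0]+270; print(v,(r.min(),r.max(),len(r)) if len(r) else None)
i=ctrl.camera_info('scene');im=ctrl.read_camera('scene');pickle.dump((im,i),open('s7.pkl','wb'));u,v=map(int,proj(i,p));print(u,v)
for z in (-4,0,4,8,12,16):print(z,[np.round(proj(i,p+ty*d+[0,0,z])) for d in(-36,36)])
```

```text
-36 [324. 221.] [343. 221.]
-20 [324. 254.] [342. 254.]
0 [324. 292.] [342. 292.]
20 [324. 329.] [341. 329.]
36 [324. 356.] [341. 356.]
230 None
236 (np.int64(303), np.int64(345), 43)
242 (np.int64(303), np.int64(345), 43)
248 (np.int64(306), np.int64(342), 37)
254 (np.int64(306), np.int64(341), 36)
260 (np.int64(306), np.int64(341), 36)
266 (np.int64(306), np.int64(341), 36)
272 (np.int64(306), np.int64(341), 36)
278 (np.int64(307), np.int64(341), 35)
284 (np.int64(308), np.int64(340), 33)
290 (np.int64(308), np.int64(340), 33)
296 (np.int64(308), np.int64(340), 33)
302 (np.int64(308), np.int64(340), 33)
308 (np.int64(308), np.int64(340), 33)
314 (np.int64(308), np.int64(340), 33)
320 (np.int64(308), np.int64(340), 33)
326 (np.int64(308), np.int64(340), 33)
332 (np.int64(308), np.int64(340), 33)
338 (np.int64(308), np.int64(340), 33)
344 (np.int64(308), np.int64(340), 33)
234 261
-4 [array([244., 271.]), array([227., 254.])]
0 [array([244., 270.]), array([227., 253.])]
4 [array([244., 268.]), array([226., 251.])]
8 [array([243., 267.]), array([226., 249.])]
12 [array([243., 265.]), array([226., 248.])]
16 [array([243., 263.]), array([226., 246.])]
```

Run:
```python
from h import *
import pickle
im,i=pickle.load(open('w7.pkl','rb'))
s=ctrl.observe();p=s['tcp_pos'];a=np.radians(s['eef_rot'][2]);ty=np.array([np.sin(a),-np.cos(a),0])
for z in(5,8,11):
  for d in(-36,-33,-30): print(z,d,'top',np.round(proj(i,p+ty*d+[0,0,z+9.5]),1),'bot',np.round(proj(i,p+ty*d+[0,0,z-9.5]),1))
g=cv2.cvtColor(im,cv2.COLOR_RGB2GRAY);print(list(map(int,g[205:255,324])))
```

```text
5 -36 top [324.4 223.8] bot [324.5 215.9]
5 -33 top [324.4 230.3] bot [324.4 221.8]
5 -30 top [324.4 236.6] bot [324.4 227.6]
8 -36 top [324.4 225.3] bot [324.4 217.1]
8 -33 top [324.4 231.8] bot [324.4 223. ]
8 -30 top [324.4 238.3] bot [324.4 228.9]
11 -36 top [324.4 226.7] bot [324.4 218.3]
11 -33 top [324.4 233.4] bot [324.4 224.3]
11 -30 top [324.4 239.9] bot [324.4 230.2]
[86, 86, 82, 82, 80, 84, 83, 79, 83, 84, 82, 79, 82, 84, 79, 84, 88, 86, 86, 90, 95, 97, 98, 97, 97, 97, 96, 97, 122, 180, 211, 211, 211, 211, 211, 211, 211, 211, 211, 211, 211, 227, 244, 247, 247, 247, 247, 247, 247, 247]
```

```bash
python3 -m crank '[[[-2.4,1.1,0],0,-1],[[-2.6,1.2,0],0,-1],[[-2.6,1.2,0],0,-1],[[-2.6,1.3,0],0,-1],[[-2.6,1.3,0],0,-1],[[-2.6,1.2,0],0,-1],[[-0.3,0.1,0],0,-1],[[0,0,0],0,-1],[[0,0,0],0,-1],[[0,0,0],0,-1]]'; python3 -c "
from h import *
go(496.7,-114,33,-93)"
```

```text
clock: 48.25
tcp_pos: [498.0, -116.1, 106.0]
eef_rot: [-180.0, -0.0, -93.0]
wrist_force: [0.9, -0.3, -0.5]
opening: 0.179
now [ 498.  -116.1  106. ] [-180.   -0.  -93.] j [-19.   2.  93.  -0.  85.  74.] F [ 0.9 -0.3 -0.5] op 0.179 t 48.2
spin first -0.0 then shift cm [-0.2   0.14  7.3 ]
```

```bash
python3 -m crank '[[[-0.2,-0.21,1],0,-1],[[0,0,2],0,-1],[[0,0,1.6],0,-1],[[0,0,0.8],0,-1],[[0,0,0],0,-1],[[0,0,0],0,-1],[[0,0,0],0,-1]]'; python3 -c "
from h import *
go(500.2,-114.2,33,-93)"
```

```text
clock: 48.83
tcp_pos: [500.5, -113.7, 52.7]
eef_rot: [-179.9, -0.0, -93.0]
wrist_force: [-0.5, 0.4, -0.6]
opening: 0.183
now [ 500.5 -113.7   52.7] [-179.9   -0.   -93. ] j [-19.   5.  96.   0.  79.  74.] F [-0.5  0.4 -0.6] op 0.183 t 48.8
spin first -0.0 then shift cm [0.05 0.03 1.97]
```

```bash
python3 -m crank '[[[0,0,0.5],0,-1],[[0,0,0.5],0,-1],[[0,0,0.4],0,-1],[[0,0,0.2],0,-1],[[0,0,0],0,-1],[[0,0,0],0,-1]]';python3 -m crank '[[[0,0,0.15],0,-1],[[0,0,0],0,-1],[[0,0,0],0,-1]]';python3 -m crank '[[[0,0,0.15],0,-1],[[0,0,0],0,-1],[[0,0,0],0,-1]]'
```

```text
clock: 49.33
tcp_pos: [499.7, -113.2, 35.8]
eef_rot: [180.0, 0.0, -93.0]
wrist_force: [-0.1, -0.2, -0.7]
opening: 0.186
clock: 49.58
tcp_pos: [499.8, -113.2, 34.5]
eef_rot: [-180.0, 0.0, -93.0]
wrist_force: [-0.2, 0.5, -0.1]
opening: 0.183
clock: 49.83
tcp_pos: [499.7, -113.2, 32.9]
eef_rot: [180.0, 0.0, -93.0]
wrist_force: [0.1, -0.0, -0.8]
opening: 0.183
```

```bash
python3 -m crank '[[[0,0,0.15],0,-1],[[0,0,0],0,-1],[[0,0,0],0,-1]]';python3 -m crank '[[[0,0,0],0,-0.2],[[0,0,0],0,-0.2],[[0,0,0],0,-0.2],[[0,0,0],0,-0.2],[[0,0,0],0,-0.2],[[0,0,0],0,-0.2],[[0,0,0],0,-0.2],[[0,0,0],0,-0.2]]'; python3 -m crank '[[[0,0,-1],0,-0.2],[[0,0,-2],0,-0.2],[[0,0,-2.5],0,-0.2],[[0,0,-2.5],0,-0.2],[[0,0,-2.5],0,1],[[0,0,-2.5],0,1],[[0,0,-2],0,1],[[0,0,0],0,1],[[0,0,0],0,1]]'
python3 - <<'E'
from h import *
import pickle
go(510,-412.6,180,-89)
i=ctrl.camera_info('wrist');im=ctrl.read_camera('wrist');pickle.dump((im,i),open('w8.pkl','wb'));save(im,'w8.png')
E
```

```text
clock: 50.08
tcp_pos: [500.1, -113.8, 32.1]
eef_rot: [-179.9, -0.1, -93.0]
wrist_force: [-0.8, -1.8, 3.2]
opening: 0.185
clock: 50.75
tcp_pos: [499.8, -113.2, 31.4]
eef_rot: [-180.0, 0.0, -93.0]
wrist_force: [-0.5, 0.0, -0.7]
opening: 0.397
clock: 51.5
tcp_pos: [500.5, -113.5, 183.1]
eef_rot: [-179.8, -0.1, -93.0]
wrist_force: [-1.0, -0.3, -0.7]
opening: 0.718
now [ 500.5 -113.5  183.1] [-1.798e+02 -1.000e-01 -9.300e+01] j [-19.   0.  86.   0.  94.  74.] F [-1.  -0.3 -0.7] op 0.718 t 51.5
spin first -4.0 then shift cm [29.92 -0.42  0.31]
```

View pics/w8.png

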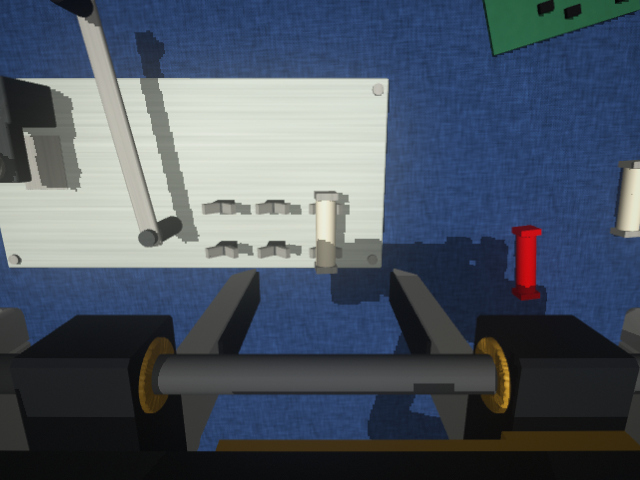

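The tube sits in the outer groove at (325,232), square to the plate. The second tube is at the right edge, (630,198). I'll check the seating numerically.

Run:
```python
from tubes import *
im,i=pickle.load(open('w8.pkl','rb'))
# cap ends: dark-to-light along u=325 ; print edges projected
for z in(40,49.5): print(z,'pred ends px',[np.round(proj(i,(496.7+d*.9986,-114-d*.0523,z)),1) for d in(-36,36)],'sides',[np.round(proj(i,(496.7+s*.0523,-114+s,z)),1) for s in(-9,9)])
g=cv2.cvtColor(im,cv2.COLOR_RGB2GRAY).astype(int);print('col',g[184:200,325],g[262:280,325]);print('row230',g[225,308:345])
t=ctrl.camera_info('top');ti=ctrl.read_camera('top');pickle.dump((ti,t),open('t8.pkl','wb'));tubes('t8.pkl',(440,250,482,305),9)
```

```text
40 pred ends px [array([324.6, 269.8]), array([324.7, 191.7])] sides [array([334.6, 231.7]), array([314.6, 231.7])]
49.5 pred ends px [array([324.6, 273.2]), array([324.7, 193. ])] sides [array([335. , 234.2]), array([314.3, 234.2])]
col [215 216 220 222 222 223 205 141  97 135 184 184 183 184 183 183] [135 136 135 135 130 113  98  99  99  98  99  92  79  77  77  76  74  75]
row230 [217 217 217 217 216 217 216 202 182 205 220 227 231 232 234 234 233 234
 232 229 226 220 211 200 185 166 142 118 118 125 124 124 125 125 125 124
 125]
t8.pkl [465. 281.] ctr [ 508.2 -410.5] dims [73.6 23.6] yaw 0.7
```

```bash
python3 -m crank '[[[0,0,0],-3.9,1],[[2.5,0,0],0,1],[[2.8,0,0],0,1],[[2.8,0,0],0,1],[[2.8,0,0],0,1],[[2.8,0,0],0,1],[[2.8,0,0],0,1],[[2.8,0,0.5],0,1],[[2.8,0,1],0,1],[[2.8,0,1],0,1],[[2.5,0,1],0,1],[[2.4,0,1],0,1]]'; python3 -m crank '[[[0,0,0.5],0,1],[[0,0,0],0,1],[[0,0,0],0,1]]'; python3 -c "
from h import *
go(507.5,-411.3,2,-89.1)"
```

```text
clock: 52.6
tcp_pos: [503.2, -411.8, 132.9]
eef_rot: [179.8, 0.2, -89.1]
wrist_force: [0.1, 0.7, -0.3]
opening: 1.002
clock: 52.85
tcp_pos: [503.7, -409.9, 129.3]
eef_rot: [179.9, 0.2, -89.1]
wrist_force: [-0.2, -1.1, 0.3]
opening: 0.998
now [ 503.7 -409.9  129.3] [179.9   0.2 -89.1] j [-44.  19.  70.   0.  91.  45.] F [-0.2 -1.1  0.3] op 0.998 t 52.9
spin first 0.0 then shift cm [ 0.15 -0.38 12.73]
```

```bash
python3 -m crank '[[[0.1,-0.38,1.5],0,1],[[0,0,2.5],0,1],[[0,0,2.5],0,1],[[0,0,2.5],0,1],[[0,0,2],0,1],[[0,0,1],0,1],[[0,0,0],0,1],[[0,0,0],0,1],[[0,0,0],0,1]]'; python3 -c "
from h import *
go(507.5,-411.3,2,-89.1)"
```

```text
clock: 53.6
tcp_pos: [509.5, -412.6, 13.8]
eef_rot: [-179.8, -0.1, -89.1]
wrist_force: [-1.2, 0.4, 0.3]
opening: 0.998
now [ 509.5 -412.6   13.8] [-1.798e+02 -1.000e-01 -8.910e+01] j [-44.  24.  78.   0.  78.  45.] F [-1.2  0.4  0.3] op 0.998 t 53.6
spin first 0.0 then shift cm [-0.14  0.19  1.18]
```

```bash
python3 -m crank '[[[-0.1,0.15,0.6],0,1],[[0,0,0.5],0,1],[[0,0,0],0,1],[[0,0,0],0,1]]'; python3 -m crank '[[[0,0,0],0,-1],[[0,0,0],0,-1],[[0,0,0],0,-1],[[0,0,0],0,-1],[[0,0,0],0,-1],[[0,0,0],0,-1],[[0,0,0],0,-1],[[0,0,0],0,-1],[[0,0,0],0,-1],[[0,0,0],0,-1],[[0,0,0],0,-1],[[0,0,0],0,-1]]'; python3 -m crank '[[[0,0,-1],0,-1],[[0,0,-2],0,-1],[[0,0,-2.5],0,-1],[[0,0,-2.5],0,-1],[[0,0,-2.5],0,-1],[[0,0,-1],0,-1],[[0,0,0],4,-1],[[0,0,0],0,-1],[[0,0,0],0,-1],[[0,0,0],0,-1]]'
python3 - <<'E'
from h import *
import pickle
s=ctrl.observe();i=ctrl.camera_info('wrist');im=ctrl.read_camera('wrist');pickle.dump((im,i),open('w9.pkl','wb'))
p=s['tcp_pos'];a=np.radians(s['eef_rot'][2]);ty=np.array([np.sin(a),-np.cos(a),0])
for d in(-36,-33,-30): print(d,'top',np.round(proj(i,p+ty*d+[0,0,17.5]),1))
g=cv2.cvtColor(im,cv2.COLOR_RGB2GRAY);print(list(map(int,g[215:250,324])))
go(499.3,-66.1,115,-93)
E
```

```text
clock: 53.93
tcp_pos: [506.7, -411.2, 0.6]
eef_rot: [-180.0, 0.0, -89.1]
wrist_force: [0.7, 0.2, -0.8]
opening: 1.001
clock: 54.93
tcp_pos: [506.7, -411.1, 0.4]
eef_rot: [-180.0, 0.0, -89.1]
wrist_force: [0.0, -0.0, -0.6]
opening: 0.189
clock: 55.77
tcp_pos: [506.1, -410.6, 114.0]
eef_rot: [179.9, 0.1, -93.0]
wrist_force: [0.1, -1.1, -0.7]
opening: 0.18
-36 top [323.9 225.7]
-33 top [323.9 232.2]
-30 top [323.9 238.7]
[116, 118, 124, 130, 131, 131, 131, 131, 131, 145, 210, 244, 244, 244, 244, 244, 244, 244, 244, 244, 244, 244, 245, 252, 255, 255, 255, 255, 255, 255, 255, 255, 255, 255, 255]
now [ 506.2 -410.6  114. ] [ 1.799e+02  1.000e-01 -9.300e+01] j [-44.  20.  71.   0.  89.  49.] F [ 0.2  0.6 -0.1] op 0.18 t 55.8
spin first -0.0 then shift cm [-34.37   2.49  -0.1 ]
```

```bash
python3 -m crank '[[[-2,0.15,0],0,-1],[[-2.9,0.21,0],0,-1],[[-2.9,0.21,0],0,-1],[[-2.9,0.21,0],0,-1],[[-2.9,0.21,0],0,-1],[[-2.9,0.21,0],0,-1],[[-2.9,0.21,0],0,-1],[[-2.9,0.21,0],0,-1],[[-2.9,0.21,0],0,-1],[[-2.9,0.21,0],0,-1],[[-2.9,0.21,0],0,-1],[[-2.5,0.21,0],0,-1]]';python3 -m crank '[[[-0.8,0,0],0,-1],[[0,0,0],0,-1],[[0,0,0],0,-1],[[0,0,0],0,-1]]'; python3 -c "
from h import *
go(499.3,-66.1,55,-93)"
```

```text
clock: 56.82
tcp_pos: [499.6, -73.4, 114.7]
eef_rot: [179.9, 0.0, -93.0]
wrist_force: [-0.3, -0.0, -0.6]
opening: 0.183
clock: 57.15
tcp_pos: [500.7, -68.5, 115.2]
eef_rot: [180.0, -0.0, -93.2]
wrist_force: [0.5, -0.1, 0.2]
opening: 0.179
now [500.7 -68.5 115.2] [180.   -0.  -93.2] j [-14.   1.  93.  -0.  86.  79.] F [ 0.5 -0.1  0.2] op 0.179 t 57.1
spin first -0.2 then shift cm [-0.23  0.16  6.02]
```

```bash
python3 -m crank '[[[-0.23,0.16,1],-0.2,-1],[[0,0,2],0,-1],[[0,0,2],0,-1],[[0,0,1],0,-1],[[0,0,0],0,-1],[[0,0,0],0,-1],[[0,0,0],0,-1]]'; python3 -c "
from h import *
go(499.3,-66.1,35,-93)"
```

```text
clock: 57.73
tcp_pos: [500.0, -65.5, 56.3]
eef_rot: [-179.9, -0.0, -92.9]
wrist_force: [-0.3, 0.2, -1.5]
opening: 0.18
now [500.  -65.5  56.3] [-179.9   -0.   -92.9] j [-14.   4.  97.   0.  79.  79.] F [-0.3  0.2 -1.5] op 0.18 t 57.7
spin first 0.1 then shift cm [0.07 0.07 2.13]
```

```bash
python3 -m crank '[[[0.05,0.05,0.6],0,-1],[[0,0,0.7],0,-1],[[0,0,0.6],0,-1],[[0,0,0.3],0,-1],[[0,0,0],0,-1],[[0,0,0],0,-1],[[0,0,0],0,-1]]';python3 -m crank '[[[0,0,0.15],0,-1],[[0,0,0],0,-1],[[0,0,0],0,-1]]';python3 -m crank '[[[0,0,0.1],0,-1],[[0,0,0],0,-1],[[0,0,0],0,-1]]'
```

```text
clock: 58.32
tcp_pos: [498.9, -65.4, 33.6]
eef_rot: [-180.0, 0.0, -92.9]
wrist_force: [-0.1, -0.1, -0.6]
opening: 0.185
clock: 58.57
tcp_pos: [498.8, -65.4, 32.1]
eef_rot: [-180.0, 0.0, -92.9]
wrist_force: [0.2, -1.0, -0.4]
opening: 0.18
clock: 58.82
tcp_pos: [499.0, -65.8, 31.5]
eef_rot: [-180.0, -0.0, -92.9]
wrist_force: [-0.8, -1.0, 2.3]
opening: 0.18
```

```bash
python3 -m crank '[[[0,0,0],0,-0.2],[[0,0,0],0,-0.2],[[0,0,0],0,-0.2],[[0,0,0],0,-0.2],[[0,0,0],0,-0.2],[[0,0,0],0,-0.2],[[0,0,0],0,-0.2],[[0,0,-1],0,-0.2],[[0,0,-2.5],0,-0.2],[[0,0,-2.5],0,-0.2],[[0,0,-2.5],0,-0.2],[[0,0,-3],0,-0.2]]'; python3 -m crank '[[[0,0,-1],-7,1],[[0,0,0],-7,1],[[0,0,0],-7,1],[[0,0,0],-7,1],[[0,0,0],-7,1],[[0,0,0],-7,1],[[0,0,0],-7,1],[[0,0,0],-7,1],[[0,0,0],-7,1],[[0,0,0],-7,1],[[0,0,0],-7,1],[[0,0,0],-7,1]]'; python3 -m crank '[[[0,0,0],-7,1],[[0,0,0],-7,1],[[0,0,0],-7,1],[[0,0,0],-7,1],[[0,0,0],-7,1],[[0,0,0],-7,1],[[0,0,0],-7,1],[[0,0,0],-7,1],[[0,0,0],-7,1],[[0,0,0],-7,1],[[0,0,0],-7,1],[[0,0,0],-7,1]]'; python3 -m crank '[[[0,0,0],-7,1],[[0,0,0],-7,1],[[0,0,0],-7,1],[[0,0,0],0,1],[[0,0,0],0,1]]'
python3 - <<'E'
from h import *
import pickle
im,i=pickle.load(open('t8.pkl','rb'));g=cv2.cvtColor(im,cv2.COLOR_RGB2GRAY)
for v in range(206,226): print(v,list(map(int,g[v,268:290])))
E
```

```text
clock: 59.82
tcp_pos: [498.0, -65.2, 146.9]
eef_rot: [179.9, 0.0, -92.9]
wrist_force: [0.9, -0.5, 0.1]
opening: 0.404
clock: 60.82
tcp_pos: [498.9, -65.4, 156.9]
eef_rot: [-180.0, -0.1, -8.6]
wrist_force: [-0.6, -1.1, 0.3]
opening: 0.999
clock: 61.82
tcp_pos: [498.9, -65.4, 156.9]
eef_rot: [179.9, -0.0, 75.4]
wrist_force: [-0.3, 0.5, 0.1]
opening: 0.998
clock: 62.23
tcp_pos: [498.9, -65.4, 156.6]
eef_rot: [180.0, 0.0, 95.9]
wrist_force: [-0.5, -0.4, 0.5]
opening: 1.0
206 [107, 110, 113, 116, 117, 119, 122, 117, 117, 114, 116, 118, 111, 113, 115, 116, 115, 117, 119, 119, 119, 122]
207 [112, 111, 115, 121, 122, 123, 123, 120, 118, 114, 115, 119, 110, 111, 112, 119, 116, 116, 117, 117, 114, 120]
208 [118, 116, 121, 127, 124, 123, 120, 120, 121, 118, 120, 120, 112, 112, 116, 119, 116, 120, 120, 117, 116, 119]
209 [125, 123, 124, 128, 119, 120, 119, 97, 90, 88, 111, 116, 107, 108, 109, 114, 114, 117, 118, 117, 117, 116]
210 [126, 123, 123, 125, 119, 119, 89, 69, 63, 61, 74, 87, 115, 112, 113, 118, 117, 117, 119, 117, 116, 116]
211 [126, 124, 123, 122, 115, 103, 70, 66, 64, 62, 55, 68, 156
[... 882 characters left out ...]
44, 149, 116, 118, 118, 120, 125, 128, 92, 119]
220 [116, 114, 112, 112, 121, 122, 121, 173, 245, 236, 234, 233, 216, 188, 115, 121, 86, 90, 89, 93, 71, 91]
221 [120, 118, 119, 112, 115, 118, 114, 164, 245, 235, 232, 232, 231, 212, 118, 124, 68, 70, 69, 70, 70, 76]
222 [112, 118, 120, 113, 115, 115, 112, 145, 245, 235, 231, 232, 230, 221, 110, 123, 69, 71, 72, 73, 74, 76]
223 [110, 117, 120, 113, 114, 115, 110, 135, 242, 236, 233, 231, 230, 227, 90, 119, 66, 70, 72, 70, 74, 71]
224 [109, 115, 116, 112, 115, 116, 113, 138, 243, 236, 233, 229, 230, 232, 102, 113, 66, 70, 71, 69, 71, 71]
225 [110, 115, 114, 115, 116, 118, 112, 136, 239, 237, 233, 230, 229, 234, 117, 116, 66, 72, 69, 71, 70, 71]
```

Run:
```python
from h import *
t=ctrl.camera_info('top');k=onz(t,276.3,212,88)[:2];P=np.array([504.6,35.8]);d=k-P;print(k,np.hypot(*d),np.degrees(np.arctan2(d[1],d[0])))
a=np.arctan2(d[1],d[0]);K=P+178*np.array([np.cos(a),np.sin(a)]);print(K);go(*K,130,np.degrees(a)+90)
```

```text
[681.58157032  56.54362941] 178.19308178077918 6.685014298593006
[681.38980128  56.52115257]
now [498.9 -65.4 156.6] [180.    0.   95.9] j [ -14.   -0.   89.    0.   91. -110.] F [-0.5 -0.4  0.5] op 1.0 t 62.2
spin first -0.8 then shift cm [ 9.99 19.54  2.66]
```

```bash
python3 -m crank '[[[0.8,1.7,0],-0.8,1],[[1.2,2.3,0],0,1],[[1.2,2.3,0],0,1],[[1.2,2.3,0],0,1],[[1.2,2.3,0],0,1],[[1.2,2.3,0],0,1],[[1.2,2.3,0],0,1],[[1.2,2.3,0],0,1],[[0.8,1.74,0],0,1],[[0,0,2.5],0,1],[[0,0,0],0,1],[[0,0,0],0,1]]'; python3 -c "
from h import *
go(681.4,56.5,65,96.7)"
```

```text
clock: 63.23
tcp_pos: [679.5, 57.1, 128.7]
eef_rot: [-179.7, -0.0, 96.8]
wrist_force: [-0.6, 0.0, -0.7]
opening: 1.002
now [679.5  57.1 128.7] [-179.7   -0.    96.8] j [  0.  23.  65.  -0.  92. -97.] F [-0.6  0.  -0.7] op 1.002 t 63.2
spin first 0.1 then shift cm [-0.08  0.18  6.37]
```

```bash
python3 -m crank '[[[-0.08,0.15,1.5],0,1],[[0,0,2],0,1],[[0,0,2],0,1],[[0,0,0.5],0,1],[[0,0,0],0,1],[[0,0,0],0,1]]'; python3 -m crank '[[[0,0,0],0,-1],[[0,0,0],0,-1],[[0,0,0],0,-1],[[0,0,0],0,-1],[[0,0,0],0,-1],[[0,0,0],0,-1],[[0,0,0],0,-1],[[0,0,0],0,-1],[[0,0,0],0,-1],[[0,0,0],0,-1],[[0,0,0],0,-1],[[0,0,0],0,-1]]'; python3 -c "
from h import *
go(681.4,56.5,65,96.7)"
```

```text
clock: 63.73
tcp_pos: [682.7, 56.1, 72.4]
eef_rot: [179.9, 0.0, 96.8]
wrist_force: [-0.1, -0.5, -0.3]
opening: 0.998
clock: 64.73
tcp_pos: [682.5, 56.5, 70.9]
eef_rot: [-180.0, -0.0, 96.9]
wrist_force: [-0.5, -0.3, -0.2]
opening: 0.186
now [682.5  56.5  70.9] [-180.    -0.    96.9] j [ -0.  25.  69.   0.  86. -97.] F [-0.5 -0.3 -0.2] op 0.186 t 64.7
spin first 0.2 then shift cm [ 0.02 -0.11  0.59]
```

```bash
python3 -m crank '[[[-1.24,-0.043,0],4,-1],[[-1.24,-0.043,0],4,-1],[[-1.24,-0.043,0],4,-1],[[-1.24,-0.043,0],4,-1]]'; python3 -m crank '[[[-1.24,-0.043,0],4,-1],[[-1.24,-0.043,0],4,-1],[[-1.24,-0.043,0],4,-1],[[-1.24,-0.043,0],4,-1],[[-1.24,-0.043,0],4,-1],[[-1.24,-0.043,0],4,-1],[[0,0,0],0,-1],[[0,0,0],0,-1]]'; python3 -c "
from h import *
import math
a=math.radians(6.7-40)
go(504.6+178*math.cos(a),35.8+178*math.sin(a),71,56.7)"
```

```text
clock: 65.07
tcp_pos: [681.4, 7.0, 71.0]
eef_rot: [-180.0, -0.0, 80.7]
wrist_force: [-0.6, 1.4, 1.0]
opening: 0.161
clock: 65.73
tcp_pos: [654.8, -62.4, 71.0]
eef_rot: [-180.0, -0.0, 56.9]
wrist_force: [0.1, -0.6, -0.9]
opening: 0.162
now [654.8 -62.4  71. ] [-180.    -0.    56.9] j [-10.  22.  74.   0.  85. -67.] F [ 0.1 -0.6 -0.9] op 0.162 t 65.7
spin first 0.2 then shift cm [-0.04 -0.14 -0.  ]
```

```bash
python3 -m crank '[[[-1.24,-0.1,0],4,-1],[[-1.24,-0.1,0],4,-1],[[-1.24,-0.043,0],4,-1],[[-1.24,-0.043,0],4,-1],[[-1.24,-0.043,0],4,-1],[[-1.24,-0.043,0],4,-1],[[-1.24,-0.043,0],4,-1],[[-1.24,-0.043,0],4,-1],[[-1.24,-0.043,0],4,-1],[[-1.24,-0.043,0],4,-1],[[0,0,0],0,-1]]'; python3 -m crank '[[[-1.24,-0.043,0],4,-1],[[-1.24,-0.043,0],4,-1],[[-1.24,-0.043,0],4,-1],[[-0.93,-0.02,0],3,-1],[[-0.6,-0.02,0],2,-1],[[0,0,0],0,-1],[[0,0,0],0,-1]]'; python3 -c "
from h import *
go(495.3,-142,71,-3)"
```

```text
clock: 66.65
tcp_pos: [556.2, -136.4, 71.0]
eef_rot: [179.8, 0.0, 16.8]
wrist_force: [0.7, -4.9, -3.6]
opening: 0.161
clock: 67.23
tcp_pos: [504.9, -144.1, 71.0]
eef_rot: [179.7, 0.0, -0.0]
wrist_force: [0.2, -5.9, -3.2]
opening: 0.159
now [ 504.9 -144.1   71. ] [179.7   0.   -0. ] j [-22.   6.  93.  -0.  81. -22.] F [ 0.2 -5.9 -3.2] op 0.159 t 67.2
spin first 3.0 then shift cm [-0.97 -0.16  0.  ]
```

```bash
python3 -m crank '[[[-0.5,0.05,0],1.5,-1],[[-0.5,0.05,0],1.5,-1],[[-0.1,0,0],0,-1],[[0,0,0],0,-1],[[0,0,0],0,-1]]'; python3 -m crank '[[[-0.15,0,0],0,-1],[[-0.15,0,0],0,-1],[[0,0,0],0,-1],[[0,0,0],0,-1]]'
```

```text
clock: 67.65
tcp_pos: [494.6, -143.8, 71.0]
eef_rot: [179.8, -0.1, -3.0]
wrist_force: [1.2, -6.0, -3.2]
opening: 0.162
clock: 67.98
tcp_pos: [494.5, -143.8, 71.1]
eef_rot: [179.8, -0.5, -3.0]
wrist_force: [9.5, -5.9, -7.4]
opening: 0.164
```

It's at the closed stop: force rises and it doesn't move further. Releasing and checking.

```bash
python3 -m crank '[[[0.1,0,0],0,0],[[0,0,0],0,0],[[0,0,0],0,0],[[0,0,0],0,0],[[0,0,0],0,0],[[0,0,0],0,0],[[0,0,0],0,0],[[0,0,-1.5],0,0],[[0,0,-2.5],0,0],[[0,0,-3],0,0],[[0,0,-3],0,0],[[0,0,-3],0,0]]'; python3 -m crank '[[[-2,0,-2],0,1],[[-3,0,-2],0,1],[[-3,0,-1],0,1],[[-3,0,0],0,1],[[-3,0,0],0,1],[[-1,0,0],0,1],[[0,0,0],0,1],[[0,0,0],0,1],[[0,0,0],0,1]]'
python3 - <<'E'
from h import *
import pickle
go(0,0,0)
T=[]
for n in('top','scene'):
    i=ctrl.camera_info(n);im=ctrl.read_camera(n);pickle.dump((im,i),open(n+'9.pkl','wb'));T.append(im)
a=cv2.resize(T[0][190:350,140:390],(800,300),interpolation=cv2.INTER_CUBIC)
a=cv2.resize(T[0][225:345,140:390],None,fx=2.4,fy=2.4,interpolation=cv2.INTER_CUBIC)
b=cv2.resize(T[1][130:310,240:510],None,fx=600/270,fy=300/180,interpolation=cv2.INTER_CUBIC)
save(np.vstack([a[:,:600],b[:,:600]])[:600],'fin.png')
E
```

```text
clock: 68.98
tcp_pos: [491.6, -142.5, 202.1]
eef_rot: [-180.0, 0.0, -3.1]
wrist_force: [0.9, -0.5, -0.5]
opening: 0.5
clock: 69.73
tcp_pos: [343.1, -134.6, 250.7]
eef_rot: [-180.0, -0.0, -3.1]
wrist_force: [0.6, 0.6, 0.2]
opening: 0.998
now [ 343.1 -134.6  250.7] [-180.    -0.    -3.1] j [-30. -19.  95.   0. 104. -27.] F [0.6 0.6 0.2] op 0.998 t 69.7
spin first -0.0 then shift cm [-34.98 -11.59  25.07]
```

View pics/fin.png

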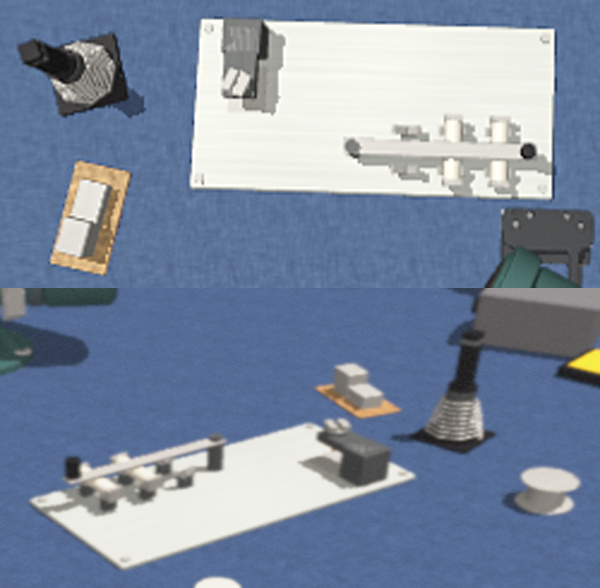

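The final view shows both tubes in their grooves ((453,150) and (498,150)) under the closed strap, the block on its pad, the driver in its stand and the screw set. Handing in.

```bash
python3 -c "
from h import *
print(ctrl.sign_off())"
```

```text
the job is handed in; nothing more can be done
None
```

The soldering fixture is set and I handed the job in at about 70 s of the 210 s allowed. The sign-off gives no verdict.

- **Stop screw:** I turned it about 340° in two strokes with the driver, re-entering the slot half a turn round. The head dropped about 7.3 mm in the images, against about 7.5 mm expected. The slot's final angle also matched. That puts the nose push at roughly 1 mm. I worked this out from those readings and did not measure it directly.
- **Block and driver:** The block was drawn out and is back flat on its cork pad. The driver is upright in its stand with its collar down.
- **Tubes:** Only two white tubes were present, and both are in V-grooves of their own (the outer and the middle). The first matched its predicted seat to about 1 mm in the wrist image. The second I checked only by the contact force when it touched down and by the final picture.
- **Knocked tube:** The first tube had been knocked about 37 mm aside before I reached it, so I measured it again and picked it from there.
- **Strap:** I swung it until it hit its closed stop, and the final view shows it square across the tubes. The strap pulled on the hand with about 6 N towards the end of the swing because my pivot estimate was about 2 mm off. It had no effect I could see.
- **Bystanders:** I never touched the reel, the jar or the circuit board.

No final check failed.

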